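Run mixing balls into the tray and hold the sprung gate at its mark

ROBOT

A 6-joint arm with a two-finger parallel gripper is mounted at the origin on a cart in front of the work surface, level with it; the furniture and walls round the work are solid. World frame = base frame: x ahead of the robot, y to its left, z up, the work surface at z = 0. Lengths are in mm, angles in rad, forces in N, time in s.
With the tool pointing down it reaches from about 300 to 775 mm from the base axis. Payload 14.6 kg.
Tool frame: the origin (TCP) lies midway between the tips of the shut fingers; the grasp point (between the pads) lies 19 mm behind it (env.grasp_offset is the distance from the TCP to the grasp point, in mm); y points along the fingers, x is the direction in which the jaws open and shut, and the axes are right-handed (so a half turn about y gives the same grasp; the last joint's range is limited). The gripper opens to 85 mm and grips with 20 to 120 N. Pads are 22 mm wide; open, the fingers measure 114 mm over their backs; the gripper's body (76 mm by 85 mm) begins 54 mm behind the grasp point. The pads swing forward as they close: fully open they stand 13 mm farther back than shut.
Start: joints at [-1.247, 0.3, 1.521, -0, 1.321, -0.067], TCP at [209.503, -508.525, 231.281] pointing down, gripper open.
Joint ranges: [-3.03, 3.03], [-0.79, 2.21], [0.23, 2.52], [-1.04, 4.18], [0, 3.07], [-2.55, 2.55]. Speed limits (rad/s): [2.22, 2.22, 2.57, 3.14, 3.14, 3.14].

INTERFACE

Orientations are given as a unit quaternion [x, y, z, w].
In Python, from bench import env, cams, job gives the robot as it stands.
- The arm moves only by the shell command python3 -m jog 'ROWS' [FORCE]. ROWS is JSON, a list of rows, each an object of numbers: "ax", "ay", "az": the turn, a rotation vector about the tool's x, y, z in degrees; "dx", "dy", "dz": the shift along the tool's x, y, z in cm; "hand": the gripper command: -1 is fully open, 1 is shut, values between are in proportion. In form: [{"ax": .., "ay": .., "az": .., "dx": .., "dy": .., "dz": .., "hand": ..}, ...]. A call has 1 to 8 rows; each row shifts and turns the commanded pose from where the row before left it, along the tool's axes as they then stand; what a row does not reach is not made up. A row lasts 1/10 s, in which the tool goes at most 50 mm and 8.59 degrees, less where a joint would pass 70% of its speed; a pose out of reach is approached as far as the arm can. A call with a gripper value outside its range is refused whole. The fingers move at their own pace and stop on an object; FORCE is the grip in N (left out, the last holds). Time passes only in rows, so rows that do not move let the fingers close. It gives the time, the measured TCP pose, the force and the opening at its end, in the units of the state.
- env.observe(): the state, without advancing time (a new reading comes with each control period).
- cams.read_camera(name): name is "side" or "top"; returns (picture, depth): 480x640x3 uint8, blue, green, red; 480x640 float32, mm along the optical axis (not along the pixel's ray), 0 where there is no reading.
- cams.camera_params(name): a dict with "fx", "fy", "cx", "cy" (pixels), "dist" ([k1, k2, p1, p2, k3] as OpenCV has them; the pictures are not rectified), "R" (3x3) and "t" (3): a world point X has camera coordinates R X + t. Camera axes: x right, y down, z forward; pixel columns grow to the right and rows downward; lengths in mm; the calibration is good to about 2 mm. A picture is of the moment at which its call begins. camera_params takes no time and is no camera call.
- job.hand_in(): hands the job in, once; it reports no verdict.
The state is a dict: "time": time; "qpos": joint angles; "dq": joint speeds; "joint_torque": joint torques, N m; "tool_pos": TCP position; "ee_rot": TCP orientation; "wrist_force": force on the tool from outside, world axes, zero at the start; "ft_torque": the same for the moment, N m; "grip_width": finger opening in mm.
Only numpy, scipy, OpenCV 4.12 (cv2) and the standard library are available. Lean on these libraries where they do the work, as an engineer would, in place of code of your own. Each camera call takes 0.05 s, during which the arm holds its last target.

TASK

Carry the teal tray, with the ball that lies in it, level from the right riser to the left one, stand it under the mouth of the ball dispenser and let go of it there. Then pull the dispenser's sprung gate out by its black knob to the mark line, so that the three waiting balls run into the tray, and finish while still holding the gate at the mark: do not let it go. Leave the cup, the marker pen and the rose bar alone.

Things in the scene. Friction and masses are not known exactly. Their poses are not given: they have to be found in the camera images.
- tray: teal silicone tray (open box with rounded corners), 99 mm (its x) by 134 mm (its y) by 24 mm high, 0.14 kg; origin at the centre of its underside, z up. Walls about 8 to 10 mm thick, centred near x = +-46 and y = +-63 mm, floor about 6 mm thick. Starts on the right riser; pinch a wall from above to carry it
- tray_center (a point): centre of the same tray, half-way up (12 mm above its underside), same axes. On its way: fixed things up to 250 mm high stand between the two risers, and a tall rack stands 5 mm behind the left riser; a hood hangs over the rear left at 0.65 m
- ball0_center (a point): centre of the white ceramic ball that already lies loose in the tray, 18 mm across, 12 g; it rolls about if the tray tips
- dispenser: ball dispenser screwed to the left riser (a plywood box on the worktop, 310 x 255 mm, top 118 mm up): a sloping aluminium channel over a grey foot board. Origin on the riser top below the gate; -x is the way the balls run, +y the way the gate is pulled, z up. Board front at x = -5 mm; gate strip y = 20 to 180 mm, |x| < 22 mm, z = 45 to 49 mm
- mouth (a point): the channel's lower lip, mid-width: 58 mm in front (-x) of the dispenser's origin, 47 mm above the riser top, 43 mm free under it; axes as the dispenser's. Channel 27 mm wide outside, walls 16 mm high. A tray may reach 45 mm behind (+x) it. Balls land 20 to 40 mm beyond. A tall rack stands 70 to 130 mm to its -y; a fixed paper cup 110 to 160 mm beyond, on the +y side
- gate_knob (a point): grip point on the upright black round knob of the gate: 22 mm across, gripped from above; on the knob's axis, 100 mm above the riser top and 15 mm below the knob's top; the straight part reaches 33 mm down from it. The spring barrel beside it (on its -y side, from 33 mm off) is 77 mm high. Axes as the dispenser's: pulled level along +y
- mark (a point): where the knob's grip point is when the gate is out at the mark: same height, right above the black line across the light metal strip under the knob, 35 mm along +y from the shut place. The two small pointers at the knob's foot then stand over the line
- gate (a joint): how far the gate is pulled out, m: 0 shut, 0.035 at the mark, stop at 0.050. A spring pulls it shut (about 4.5 N at 0, 9.8 N at the mark), so it springs back if let go. Balls start to pass at about 0.02
- ball1_center (a point): centre of white ceramic ball 1, 18 mm across, 12 g; waits in the dispenser's channel behind the gate
- ball2_center (a point): centre of white ceramic ball 2, 18 mm across, 12 g; waits in the dispenser's channel behind the gate
- ball3_center (a point): centre of white ceramic ball 3, 18 mm across, 12 g; waits in the dispenser's channel behind the gate
- cup: bystander: grey-white mixing cup, 79 mm across, 88 mm high, on the worktop, origin at the centre of its underside
- marker: bystander: black marker pen lying on the worktop, 16 x 130 x 18 mm, origin under its centre
- rose_bar: bystander: rose cast bar on the worktop, 72 x 102 x 24 mm, origin under its centre

How it is judged:
By the outcome, as a careful person would: the job done as asked, in the order asked, and still so for the second after the job is handed in, while the arm keeps its last pose, push and grip.
It also fails if it takes over 66 s, if anything falls off the work surface, if the arm or the gripper's body presses on something with over 40 N, if the wrist force passes 120 N, or if a joint passes its speed limit or range.

## Working session

There is one attempt and no reset: what is moved stays moved. The work goes in short steps, Python scripts to look and compute and a shell command to move; the robot and the scene stay as the last step left them, time stands still between calls to the robot, and variables do not carry over. Pictures are saved under pics/ and viewed, and the job is handed in when it is done.

```bash
ls; mkdir -p pics; python3 - <<'E'
from bench import env, cams, job
import cv2
print(env.observe(), env.grasp_offset)
for n in ("side","top"):
    im,d=cams.read_camera(n); cv2.imwrite(f"pics/{n}0.png",im)
    import numpy as np; np.save(f"pics/{n}0d.npy",d)
    print(n,cams.camera_params(n))
E
```

```text
pics
{'time': 0.0, 'qpos': array([-1.24659731e+00,  3.00473242e-01,  1.52162692e+00, -1.10222922e-05,
        1.32069802e+00, -6.66013940e-02]), 'dq': array([ 0.00024157,  0.00045558,  0.0013803 ,  0.00078177, -0.00021976,
        0.00066519]), 'joint_torque': array([ 3.34659468e-03, -5.43493581e+01, -3.61792946e+01,  8.99121596e-05,
        3.97992277e-03,  2.42919285e-06]), 'tool_pos': array([ 209.42473764, -508.29635745,  230.70074871]), 'ee_rot': array([-0.58730784,  0.39374448, -0.39306468,  0.58782221]), 'wrist_force': array([ 0.69010674,  0.57446828, -0.26353335]), 'ft_torque': array([-0.03998643, -0.02162548, -0.01702855]), 'grip_width': 85.23571507035774} 18.700000000000003
side {'fx': 518.2005001707824, 'fy': 518.2005001707824, 'cx': 315.18239330323064, 'cy': 243.50728378726438, 'dist': array([-0.15297306,  0.        ,  0.        ,  0.        ,  0.        ]), 'R': array([[ 0.84262231, -0.53849269, -0.00364173],
       [-0.20683655, -0.31739486, -0.92546159],
       [ 0.49719843,  0.78056782, -0.37882396]]), 't': array([-476.85269255,  209.96303742, 1040.68006983])}
top {'fx': 465.11414364197935, 'fy': 465.11414364197935, 'cx': 322.89451279819804, 'cy': 241.65522912428682, 'dist': array([-0.1034269,  0.       ,  0.       ,  0.       ,  0.       ]), 'R': array([[-0.00514744, -0.99972758,  0.02276566],
       [-0.98627732,  0.00131874, -0.16509179],
       [ 0.1650168 , -0.02330306, -0.98601543]]), 't': array([-128.00246687,  503.03904928, 1013.59126295])}
```

View pics/side0.png

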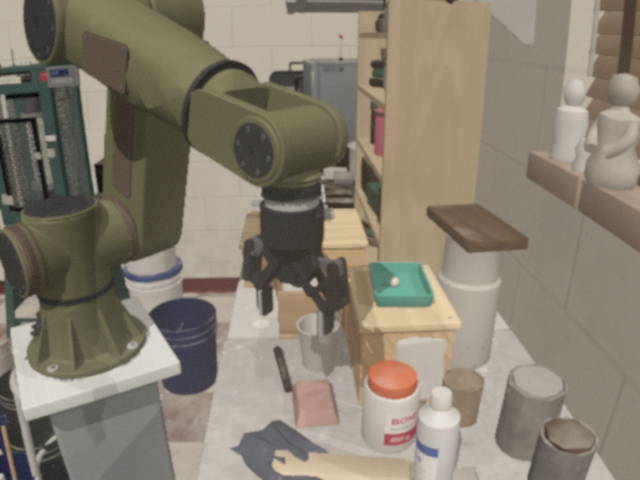

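View pics/top0.png

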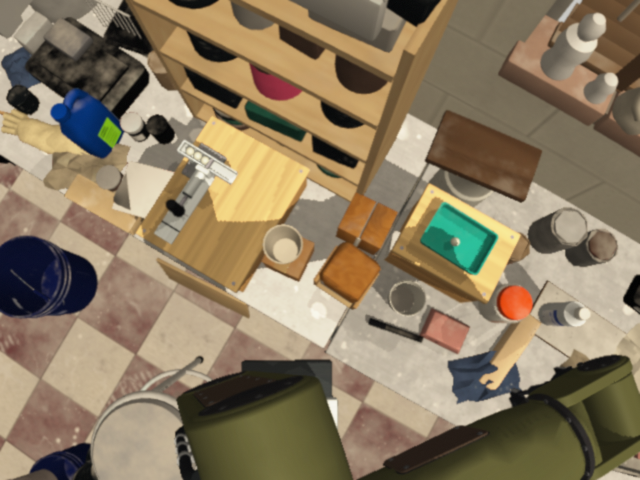

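```bash
cat > h.py <<'E'
import numpy as np, cv2
from bench import env, cams, job
from scipy.spatial.transform import Rotation as Rn
def P(n):
    p=cams.camera_params(n); K=np.array([[p['fx'],0,p['cx']],[0,p['fy'],p['cy']],[0,0,1]]); return K,np.array(p['dist']),np.array(p['R']),np.array(p['t'])
def ray(n,uv):
    K,D,R,t=P(n); q=cv2.undistortPoints(np.array(uv,float).reshape(-1,1,2),K,D).reshape(-1,2)
    d=np.c_[q,np.ones(len(q))]@R; return -R.T@t, d
def onplane(n,uv,z):
    o,d=ray(n,uv); return o+d*((z-o[2])/d[:,2])[:,None]
def proj(n,X):
    K,D,R,t=P(n); return cv2.projectPoints(np.array(X,float).reshape(-1,1,3),cv2.Rodrigues(R)[0],t,K,D)[0].reshape(-1,2)
def depthpts(n,d,uv):
    o,r=ray(n,uv); uv=np.array(uv,int).reshape(-1,2); return o+r*d[uv[:,1],uv[:,0]][:,None]
def two(ua,ub,a='side',b='top'):
    o1,d1=ray(a,[ua]);o2,d2=ray(b,[ub]);d1=d1[0];d2=d2[0]
    s=np.linalg.lstsq(np.c_[d1,-d2],o2-o1,rcond=None)[0]; p=o1+s[0]*d1;q=o2+s[1]*d2
    return (p+q)/2,np.linalg.norm(p-q)
E
python3 - <<'E'
import cv2,numpy as np
from h import *
t=cv2.imread('pics/top0.png')
cv2.imwrite('pics/c1.png',cv2.resize(t[110:330,130:350],None,fx=2.7,fy=2.7,interpolation=cv2.INTER_CUBIC))
cv2.imwrite('pics/c2.png',cv2.resize(t[180:380,340:560],None,fx=2.7,fy=2.7,interpolation=cv2.INTER_CUBIC))
s=cv2.imread('pics/side0.png')
cv2.imwrite('pics/c3.png',cv2.resize(s[180:380,220:480],None,fx=3,fy=3,interpolation=cv2.INTER_CUBIC))
dt=np.load('pics/top0d.npy')
for uv in [(455,240),(400,250),(230,230),(270,160),(480,290),(180,240)]:
    print(uv,depthpts('top',dt,[uv]).round())
E
```

```text
(455, 240) [[ 481. -389.  188.]]
(400, 250) [[ 465. -281.  168.]]
(230, 230) [[515.  69. 119.]]
(270, 160) [[671. -13. 116.]]
(480, 290) [[ 383. -443.  164.]]
(180, 240) [[494. 175. 117.]]
```

View pics/c1.png

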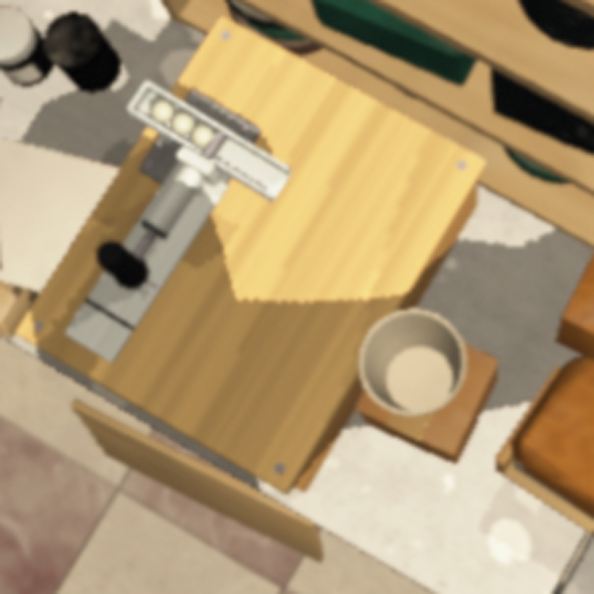

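View pics/c2.png

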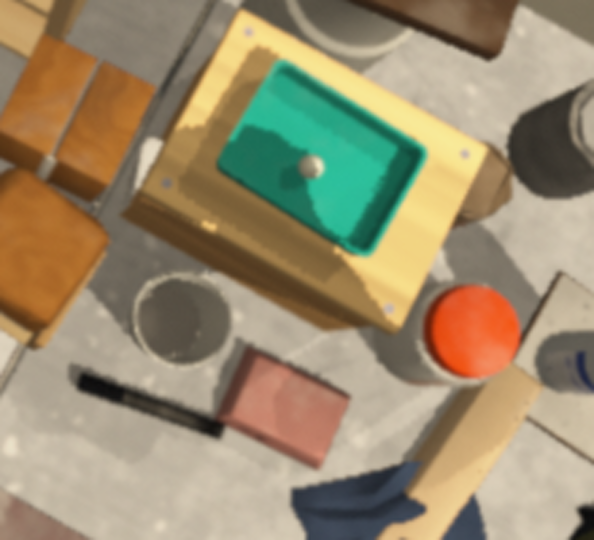

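View pics/c3.png

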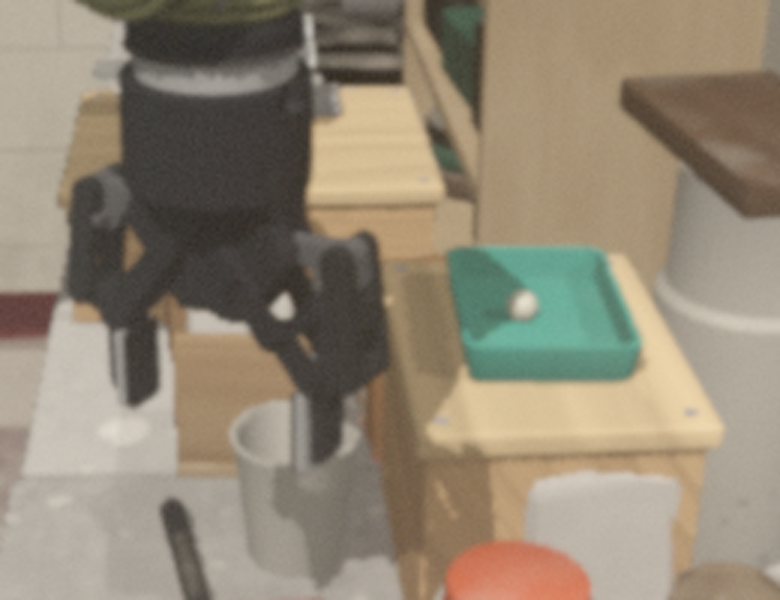

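```bash
python3 - <<'E'
from h import *
c1=lambda x,y:(x/2.7+130-0.3,y/2.7+110-0.3)
c2=lambda x,y:(x/2.7+340-0.3,y/2.7+180-0.3)
dt=np.load('pics/top0d.npy')
S=onplane('top',[c1(226,35),c1(461,165),c1(280,468),c1(38,327)],118); print('screwsL',S.round(1))
print([np.linalg.norm(S[i]-S[(i+1)%4]).round(1) for i in range(4)])
d=S[1]-S[0]; print('yaw long edges', np.degrees(np.arctan2(d[1],d[0])), [np.degrees(np.arctan2(*(S[(i+1)%4]-S[i])[1::-1])).round(2) for i in range(4)])
print('line strip', onplane('top',[c1(85,299),c1(133,327)],123).round(1))
print('strip end', onplane('top',[c1(66,337),c1(112,361)],120).round(1))
print('mouth', onplane('top',[c1(291,172),c1(271,199)],118+60).round(1))
K=onplane('top',[c1(113,254)],118+115);print('knobtop',K.round(1))
print('screwsR',onplane('top',[c2(249,32),c2(465,154),c2(390,309),c2(167,183)],165).round(1))
t=cv2.imread('pics/top0.png');hsv=cv2.cvtColor(t,cv2.COLOR_BGR2HSV)
m=cv2.inRange(hsv,(75,80,40),(95,255,255)); m[:180]=0
c=max(cv2.findContours(m,0,2)[0],key=cv2.contourArea)
r=cv2.minAreaRect(c);print(r)
B=onplane('top',cv2.boxPoints(r),165+24);print(B.round(1),[np.linalg.norm(B[i]-B[(i+1)%4]).round(1) for i in range(4)])
ms=dt[200:270,410:500]
# depth points for riser R
for uv in [(430,195),(415,215),(405,240),(500,250),(480,280),(490,275)]: print(uv,depthpts('top',dt,[uv]).round(1),t[uv[1],uv[0]])
# heights of all
vv,uu=np.mgrid[0:480:4,0:640:4]; pts=depthpts('top',dt,np.c_[uu.ravel(),vv.ravel()])[:,2].reshape(vv.shape)
for u,v in [(350,270),(355,225),(380,225),(283,228),(435,260),(370,205),(395,170)]: print((u,v),depthpts('top',dt,[(u,v)]).round(0))
E
```

```text
screwsL [[758.4 114.  118. ]
 [645.9 -80.  118. ]
 [403.1  58.7 118. ]
 [514.1 254.1 118. ]]
[np.float64(224.2), np.float64(279.6), np.float64(224.7), np.float64(281.6)]
yaw long edges -120.1098582517229 [np.float64(-120.11), np.float64(150.27), np.float64(60.42), np.float64(-29.84)]
line strip [[535.5 215.8 123. ]
 [512.9 176.4 123. ]]
strip end [[505.6 230.4 120. ]
 [486.5 192.6 120. ]]
mouth [[620.9  46.4 178. ]
 [599.8  60.8 178. ]]
knobtop [[543.9 161.  233. ]]
screwsR [[ 587.1 -353.   165. ]
 [ 492.  -517.6  165. ]
 [ 374.7 -451.   165. ]
 [ 470.1 -285.4  165. ]]
((459.016845703125, 238.5730438232422), (66.77986145019531, 47.169898986816406), 32.0053825378418)
[[ 479.5 -314.3  189. ]
 [ 561.1 -368.7  189. ]
 [ 488.7 -481.5  189. ]
 [ 408.8 -425.   189. ]] [np.float64(98.0), np.float64(134.0), np.float64(97.9), np.float64(131.4)]
(430, 195) [[ 579.9 -348.8  164.3]] [138 221 247]
(415, 215) [[ 537.1 -315.3  165.5]] [136 219 245]
(405, 240) [[ 485.1 -292.6  166.6]] [ 72 122 156]
(500, 250) [[ 464.1 -489.   167.2]] [129 210 242]
(480, 280) [[ 403.4 -444.5  163.3]] [137 221 246]
(490, 275) [[ 413.3 -465.7  164.3]] [130 212 242]
(350, 270) [[ 418. -175.  233.]]
(355, 225) [[ 528. -197.  110.]]
(380, 225) [[ 526. -250.  116.]]
(283, 228) [[509. -47. 170.]]
(435, 260) [[ 444. -352.  168.]]
(370, 205) [[ 572. -231.  108.]]
(395, 170) [[ 688. -309.   -1.]]
```

```bash
cat >> h.py <<'E'
EX=np.array([np.cos(np.radians(60.1)),np.sin(np.radians(60.1)),0]); EY=np.array([-EX[1],EX[0],0])
M0=np.array([610.3,53.6,0])
def mf(p): # mouth frame: beyond(-x), y
    p=np.atleast_2d(p)-M0; return np.c_[-(p@EX),p@EY].round(1)
E
python3 - <<'E'
from h import *
c1=lambda x,y:(x/2.7+130-0.3,y/2.7+110-0.3)
L=onplane('top',[c1(85,299),c1(133,327)],167);print('line',L.round(1),mf(L),mf(L.mean(0)))
L=onplane('top',[c1(66,337),c1(112,361)],167);print('end',L.round(1),mf(L))
m=onplane('top',[c1(291,172),c1(271,199)],181);print('mouth',m.round(1),mf(m))
k=onplane('top',[c1(113,254)],233);print('knob',mf(k))
dt=np.load('pics/top0d.npy')
t=cv2.imread('pics/top0.png')
cup=[c1(*q) for q in [(360,360),(412,309),(467,345),(412,415),(375,325),(450,320),(375,395),(455,390)]]
for z in (160,170,180):
    C=onplane('top',cup,z); ce,r=cv2.minEnclosingCircle(C[:,:2].astype(np.float32)); print(z,mf(C[:4]).tolist(),ce,r,mf([*ce,z]))
# depth of rim
vv,uu=np.mgrid[220:268,258:308]; pts=depthpts('top',dt,np.c_[uu.ravel(),vv.ravel()]); 
rim=pts[pts[:,2]>135]; print(len(rim),np.percentile(rim[:,2],[5,50,95,100]), mf(rim).min(0),mf(rim).max(0))
# rack front: points z>150 with beyond -50..200 y<-70
vv,uu=np.mgrid[100:260:2,160:400:2]; pts=depthpts('top',dt,np.c_[uu.ravel(),vv.ravel()]); f=mf(pts)
s=(f[:,1]<-60)&(f[:,0]>-50)&(f[:,0]<320)&(pts[:,2]>135)&(pts[:,2]<500)
for a in range(-50,320,30):
    q=s&(f[:,0]>=a)&(f[:,0]<a+30)
    if q.any(): print(a,q.sum(),'ymax',np.percentile(f[q,1],[50,95,100]),'z',pts[q,2].max())
s=(f[:,0]>180)&(f[:,0]<420)&(pts[:,2]>100)
E
```

```text
line [[526.  201.1 167. ]
 [504.5 163.5 167. ]] [[-85.9 146.6]
 [-42.5 146.5]] [[-64.2 146.6]]
end [[497.  214.  167. ]
 [478.8 178.1 167. ]] [[-82.6 178.2]
 [-42.4 176.1]]
mouth [[619.9  45.9 181. ]
 [598.9  60.3 181. ]] [[  1.9 -12.2]
 [ -0.1  13.2]]
knob [[-60.  111.1]]
160 [[116.6, 82.7], [130.6, 30.0], [180.2, 33.2], [171.2, 99.1]] (479.8423767089844, -47.0380859375) 40.78433609008789 [[152.3  62.9]]
170 [[118.4, 83.6], [132.2, 31.4], [181.3, 34.6], [172.3, 99.8]] (478.203857421875, -47.66455078125) 40.343624114990234 [[153.6  64. ]]
180 [[120.1, 84.5], [133.8, 32.9], [182.3, 36.1], [173.5, 100.5]] (476.56536865234375, -48.291046142578125) 39.90290832519531 [[155.   65.1]]
621 [ 139.55293431  176.47107224  190.83535338 1085.37830322] [115.6  29.3] [278.1 165.5]
-50 79 ymax [-129.9 -119.6 -118.9] z 295.55818086660713
-20 107 ymax [-132.  -118.7 -117.9] z 309.5318343599896
10 143 ymax [-133.3  -119.11 -117.8 ] z 313.6076840936738
40 175 ymax [-136.8  -119.27 -118.1 ] z 310.36460099293663
70 211 ymax [-140.3  -119.45 -117.6 ] z 310.49955484743634
100 209 ymax [-132.1 -119.  -117.6] z 362.6274290545118
130 269 ymax [-134.5  -118.54 -117.1 ] z 459.68803588593687
160 332 ymax [-136.5   -118.555 -117.1  ] z 459.58590837661677
190 357 ymax [-138.2 -119.1 -117.8] z 460.9425896359311
220 310 ymax [-119.2 -117.1 -116.4] z 499.5768417622428
```

```bash
python3 - <<'E'
from h import *
B=np.array([[479.5,-314.3],[561.1,-368.7],[488.7,-481.5],[408.8,-425.]])
print(mf(np.c_[B,B[:,:1]*0].mean(0)))
s=cv2.imread('pics/side0.png')
o=cv2.resize(s[180:380,220:480],None,fx=3,fy=3,interpolation=cv2.INTER_CUBIC)
yaw=np.radians(56.6);c=np.array([484.5,-397.4])
ty=np.array([np.cos(yaw),np.sin(yaw)]);tx=np.array([ty[1],-ty[0]])
R=np.array([c+a*49.5*tx+b*67*ty for a,b in [(1,1),(1,-1),(-1,-1),(-1,1)]])
for z,col in ((189,(0,0,255)),(165,(255,0,0))):
    p=proj('side',np.c_[R,np.full(4,z)]); print(z,p.round(1).tolist())
    cv2.polylines(o,[((p-[220,180])*3+1).astype(int)],True,col,1)
cv2.imwrite('pics/c4.png',o)
t=cv2.imread('pics/top0.png');o=cv2.resize(t[180:380,340:560],None,fx=2.7,fy=2.7,interpolation=cv2.INTER_CUBIC)
p=proj('top',np.c_[R,np.full(4,189)]);cv2.polylines(o,[((p-[340,180]+.3)*2.7).astype(int)],True,(0,0,255),1)
cv2.imwrite('pics/c5.png',o)
st=env.observe();r=Rn.from_quat(st['ee_rot']).as_matrix();print(r.round(3))
E
```

```text
[[ 453.6 -115.8]]
189 [[419.7, 262.6], [433.6, 296.5], [373.2, 296.6], [366.9, 262.6]]
165 [[418.8, 274.2], [432.3, 309.4], [372.6, 309.5], [366.4, 274.2]]
[[ 0.381 -0.     0.925]
 [-0.925  0.001  0.381]
 [-0.001 -1.     0.   ]]
```

View pics/c4.png

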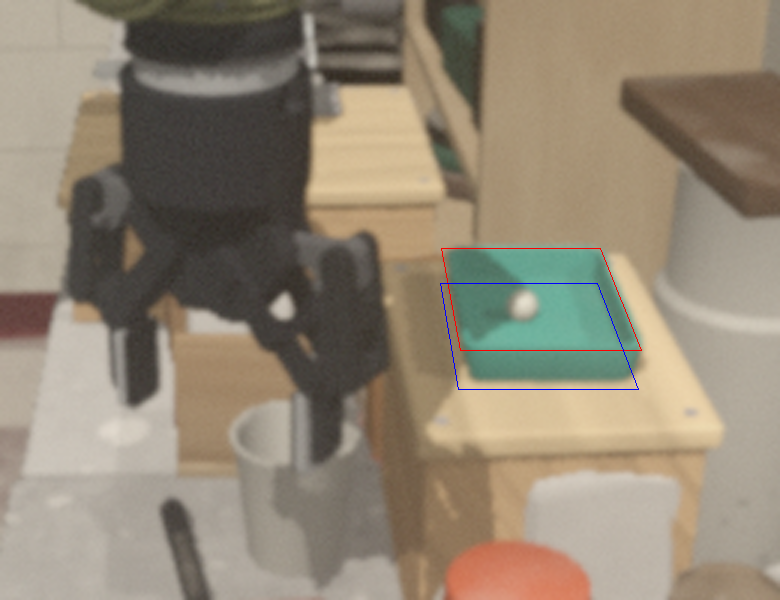

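View pics/c5.png

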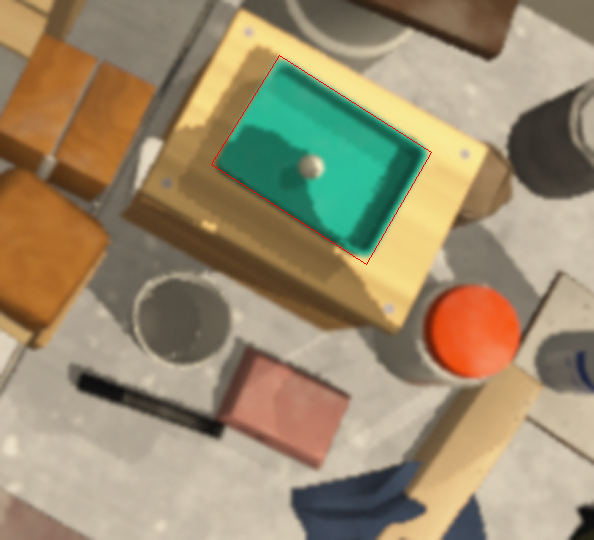

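```bash
python3 - <<'E'
from h import *
dt=np.load('pics/top0d.npy')
print(depthpts('top',dt,[(515,300),(575,313),(545,235),(500,350),(530,330),(485,150),(600,245)]).round())
E
python3 -m jog '[{"dz":3,"dx":0.5,"dy":-0.2,"hand":0.06},{"dz":3.5,"dx":0.5,"dy":-0.2,"hand":0.06},{"dz":3.5,"dx":0.5,"dy":-0.2,"hand":0.06},{"dz":3.5,"dx":0.6,"dy":-0.2,"hand":0.06},{"dz":3.5,"dx":0.6,"dy":-0.2,"hand":0.06},{"dz":3.5,"dx":0.6,"hand":0.06},{"dz":3,"dx":0.5,"hand":0.06},{"dz":1,"hand":0.06}]' 60
```

```text
[[ 363. -532.  128.]
 [ 333. -644.  163.]
 [ 510. -632.   86.]
 [ 253. -537.   21.]
 [ 297. -612.   20.]
 [ 636. -427.  280.]
 [ 484. -754.  105.]]$[0]: bad value
```

```bash
python3 -m jog '[{"ay":7},{"ay":8},{"ay":8},{"ay":8},{"ay":8},{"ay":8},{"ay":8},{}]'
```

```text
$[0]: bad value
```

```bash

python3 -m jog '[{"ax":0,"ay":0,"az":0,"dx":0.5,"dy":-0.2,"dz":3,"hand":0.06},{"ax":0,"ay":0,"az":0,"dx":0.5,"dy":-0.2,"dz":3.5,"hand":0.06},{"ax":0,"ay":0,"az":0,"dx":0.5,"dy":-0.2,"dz":3.5,"hand":0.06},{"ax":0,"ay":0,"az":0,"dx":0.6,"dy":-0.2,"dz":3.5,"hand":0.06},{"ax":0,"ay":0,"az":0,"dx":0.6,"dy":-0.2,"dz":3.5,"hand":0.06},{"ax":0,"ay":0,"az":0,"dx":0.6,"dy":0,"dz":3.5,"hand":0.06},{"ax":0,"ay":0,"az":0,"dx":0.5,"dy":0,"dz":3,"hand":0.06},{"ax":0,"ay":0,"az":0,"dx":0,"dy":0,"dz":1,"hand":0.06}]' 60
```

```text
time: 0.9
tool_pos: [452.6, -449.2, 240.4]
ee_rot: [-0.588, 0.393, -0.392, 0.588]
wrist_force: [-0.4, -0.2, 0.7]
grip_width: 40.0
```

```bash
python3 -m jog '[{"ax":0,"ay":7,"az":0,"dx":0,"dy":0,"dz":0,"hand":0.06},{"ax":0,"ay":8,"az":0,"dx":0,"dy":0,"dz":0,"hand":0.06},{"ax":0,"ay":8,"az":0,"dx":0,"dy":0,"dz":0,"hand":0.06},{"ax":0,"ay":8,"az":0,"dx":0,"dy":0,"dz":0,"hand":0.06},{"ax":0,"ay":8,"az":0,"dx":0,"dy":0,"dz":0,"hand":0.06},{"ax":0,"ay":8,"az":0,"dx":0,"dy":0,"dz":0,"hand":0.06},{"ax":0,"ay":8,"az":0,"dx":0,"dy":0,"dz":0,"hand":0.06},{"ax":0,"ay":0,"az":0,"dx":0,"dy":0,"dz":0,"hand":0.06}]'
```

```text
time: 1.7
tool_pos: [449.8, -450.5, 241.1]
ee_rot: [-0.339, 0.621, -0.621, 0.339]
wrist_force: [0.3, -0.2, -0.4]
grip_width: 40.2
```

```bash
python3 - <<'E'
from h import *
for n in ("side","top"):
    im,d=cams.read_camera(n); cv2.imwrite(f"pics/{n}1.png",im); np.save(f"pics/{n}1d.npy",d)
s=cv2.imread('pics/side1.png');t=cv2.imread('pics/top1.png')
a=cv2.resize(s[170:350,230:490],None,fx=3,fy=3,interpolation=cv2.INTER_CUBIC)
cv2.imwrite('pics/d1.png',a)
cv2.imwrite('pics/d2.png',cv2.resize(t[180:380,340:560],None,fx=2.7,fy=2.7,interpolation=cv2.INTER_CUBIC))
r=Rn.from_quat(env.observe()['ee_rot']).as_matrix();print(r.round(3),np.degrees(np.arctan2(r[1,0],r[0,0])))
E
```

```text
[[-0.536 -0.     0.844]
 [-0.844  0.    -0.536]
 [-0.    -1.    -0.   ]] -122.39041443917537
```

View pics/d1.png

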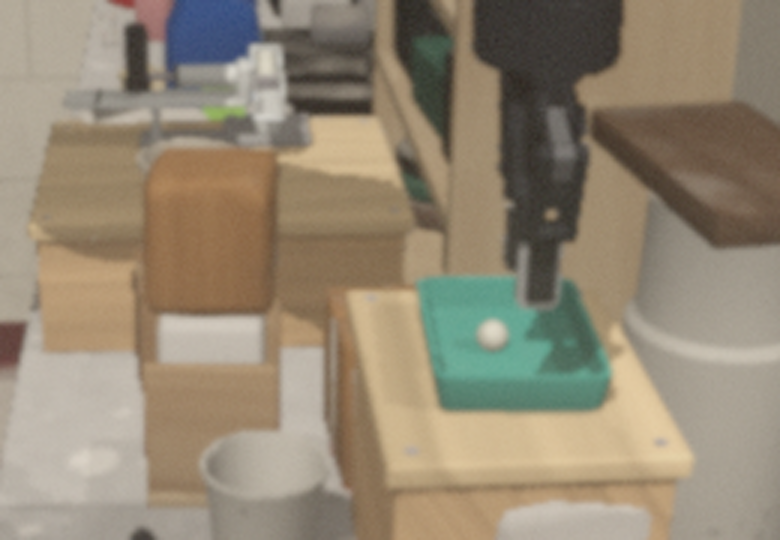

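View pics/d2.png

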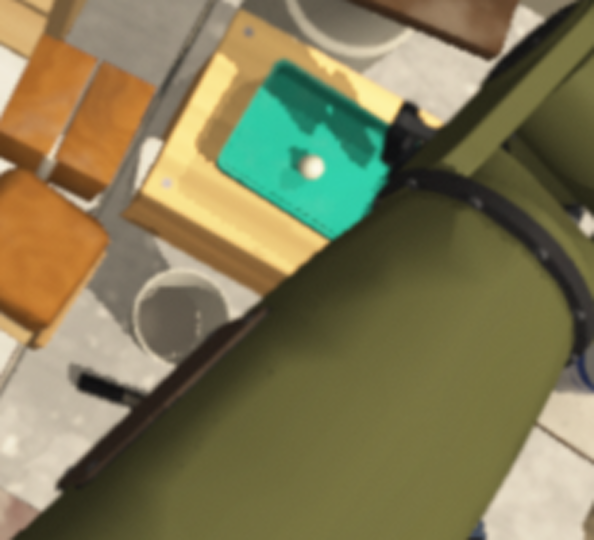

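```bash
python3 - <<'E'
from h import *
print((proj('side',[[449.8,-450.5,241],[449.8,-450.5,189],[449.8+.536*20,-450.5+.844*20,235],[449.8-.536*20,-450.5-.844*20,235]])-[230,170])*3)
# dispenser two-view check: knob top, and line
c1=lambda x,y:(x/2.7+130-0.3,y/2.7+110-0.3)
d1=lambda x,y:(x/3+230-.3,y/3+170-.3)
print('knob top',two(d1(136,26),c1(108,243)))
K=onplane('top',[c1(113,254)],233)
print((proj('side',[K[0]])-[230,170])*3,(proj('side',[K[0]-[0,0,63]])-[230,170])*3)
m=onplane('top',[c1(291,172),c1(271,199)],181)
print((proj('side',m)-[230,170])*3,(proj('side',m-[0,0,16])-[230,170])*3)
S=np.array([[758.4,114,118],[645.9,-80,118],[403.1,58.7,118],[514.1,254.1,118]]);print((proj('side',S)-[230,170])*3)
s=cv2.imread('pics/side1.png'); cv2.imwrite('pics/d3.png',cv2.resize(s[165:255,235:375],None,fx=5.5,fy=5.5,interpolation=cv2.INTER_CUBIC))
E
```

```text
[[526.48849923 289.97102872]
 [520.21183985 376.68469287]
 [519.81277907 284.56115666]
 [531.96938325 316.54567553]]
knob top (array([550.35792812, 166.16358007, 231.97273677]), np.float64(4.009184294394151))
[[133.69617928  26.03077586]] [[135.90073424  95.05381473]]
[[279.3087892  102.11809803]
 [249.31651424 101.93144331]] [[279.27422248 120.02943814]
 [249.41193603 119.8337106 ]]
[[362.13410603 122.52024209]
 [391.73921825 211.30733784]
 [ 44.36086784 218.96404814]
 [ 62.13214078 128.34125624]]
```

View pics/d3.png

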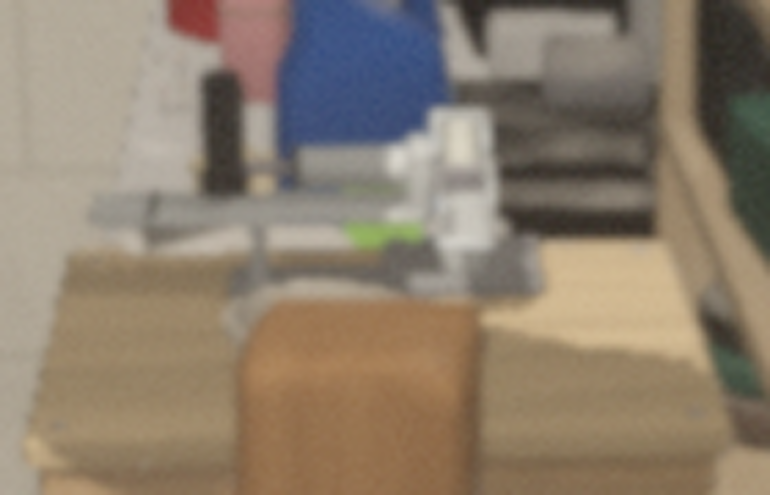

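```bash
python3 -m jog '[{"ax":0,"ay":0,"az":0,"dx":0,"dy":1.2,"dz":0,"hand":0.06},{"ax":0,"ay":0,"az":0,"dx":0,"dy":1.2,"dz":0,"hand":0.06},{"ax":0,"ay":0,"az":0,"dx":0,"dy":1.2,"dz":0,"hand":0.06},{"ax":0,"ay":0,"az":0,"dx":0,"dy":1.0,"dz":0,"hand":0.06},{"ax":0,"ay":0,"az":0,"dx":0,"dy":0.8,"dz":0,"hand":0.06},{"ax":0,"ay":0,"az":0,"dx":0,"dy":0.6,"dz":0,"hand":0.06},{"ax":0,"ay":0,"az":0,"dx":0,"dy":0.3,"dz":0,"hand":0.06},{"ax":0,"ay":0,"az":0,"dx":0,"dy":0,"dz":0,"hand":0.06}]'
python3 - <<'E'
from h import *
for n in ("side",):
    im,d=cams.read_camera(n); cv2.imwrite(f"pics/{n}2.png",cv2.resize(im[230:330,340:460],None,fx=5.5,fy=5.5,interpolation=cv2.INTER_CUBIC))
E
```

```text
time: 2.6
tool_pos: [450.5, -450.3, 178.0]
ee_rot: [-0.34, 0.62, -0.62, 0.34]
wrist_force: [-0.3, 0.4, -0.7]
grip_width: 40.0
```

View pics/side2.png

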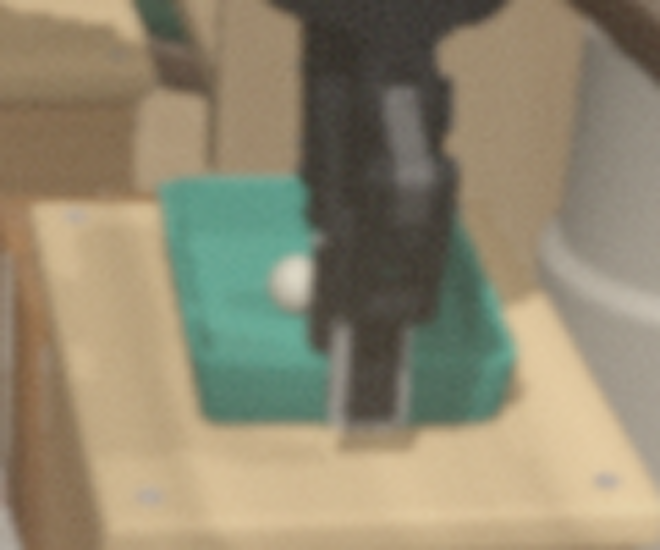

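```bash
python3 -m jog '[{"ax":0,"ay":0,"az":0,"dx":0,"dy":0,"dz":0,"hand":0.4},{"ax":0,"ay":0,"az":0,"dx":0,"dy":0,"dz":0,"hand":0.7},{"ax":0,"ay":0,"az":0,"dx":0,"dy":0,"dz":0,"hand":1},{"ax":0,"ay":0,"az":0,"dx":0,"dy":0,"dz":0,"hand":1},{"ax":0,"ay":0,"az":0,"dx":0,"dy":0,"dz":0,"hand":1},{"ax":0,"ay":0,"az":0,"dx":0,"dy":0,"dz":0,"hand":1}]' 60
python3 -m jog '[{"ax":0,"ay":0,"az":0,"dx":0,"dy":-0.2,"dz":0,"hand":1},{"ax":0,"ay":0,"az":0,"dx":0,"dy":-0.3,"dz":0,"hand":1},{"ax":0,"ay":0,"az":0,"dx":0,"dy":-0.5,"dz":0,"hand":1},{"ax":0,"ay":0,"az":0,"dx":0,"dy":-0.6,"dz":0,"hand":1},{"ax":0,"ay":0,"az":0,"dx":0,"dy":-0.6,"dz":0,"hand":1},{"ax":0,"ay":0,"az":0,"dx":0,"dy":-0.5,"dz":0,"hand":1},{"ax":0,"ay":0,"az":0,"dx":0,"dy":-0.3,"dz":0,"hand":1},{"ax":0,"ay":0,"az":0,"dx":0,"dy":0,"dz":0,"hand":1}]'
python3 - <<'E'
from h import *
print(env.observe()['grip_width'])
for n in ("side",):
    im,d=cams.read_camera(n); cv2.imwrite(f"pics/{n}3.png",cv2.resize(im[220:320,340:460],None,fx=5.5,fy=5.5,interpolation=cv2.INTER_CUBIC))
E
```

```text
time: 3.25
tool_pos: [450.6, -450.5, 178.7]
ee_rot: [0.339, -0.62, 0.621, -0.34]
wrist_force: [-0.3, -1.2, 4.2]
grip_width: 2.4
time: 4.05
tool_pos: [450.6, -450.4, 208.8]
ee_rot: [0.34, -0.62, 0.62, -0.34]
wrist_force: [0.4, 0.1, -1.6]
grip_width: 1.8
1.8274252536645599
```

View pics/side3.png

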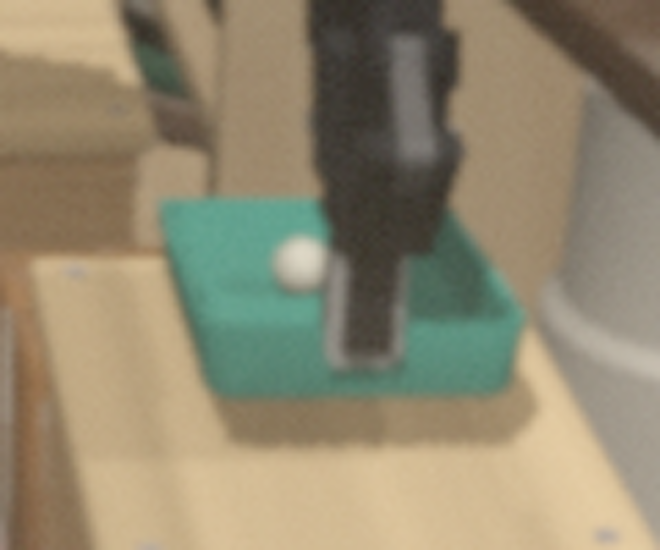

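```bash
python3 - <<'E'
from h import *
im,d=cams.read_camera('top'); ims,ds=cams.read_camera('side'); cv2.imwrite('pics/top4.png',im);cv2.imwrite('pics/side4.png',ims)
def teal(im):
    m=cv2.inRange(cv2.cvtColor(im,cv2.COLOR_BGR2HSV),(75,80,40),(95,255,255)); return m
for n,I,D in(('top',im,d),('side',ims,ds)):
    m=teal(I)
    cs=[c for c in cv2.findContours(m,0,2)[0]]
    c=max([c for c in cs if 360<c[:,0,0].mean()<500 and 190<c[:,0,1].mean()<320],key=cv2.contourArea)
    mm=np.zeros_like(m);cv2.drawContours(mm,[c],-1,255,-1); mm&=m
    v,u=np.nonzero(mm&np.where(D>0,255,0).astype(np.uint8)); p=depthpts(n,D,np.c_[u,v])
    ty=np.array([.536,.844,0]);tx=np.array([.844,-.536,0]); c0=np.array([484.5,-397.4,0])
    a=(p-c0)@ty;b=(p-c0)@tx
    # floor pts
    for lo in range(-60,70,15):
        q=(a>lo)&(a<lo+15)&(abs(b)<38)
        if q.sum()>3: print(n,lo,q.sum(),np.percentile(p[q,2],[10,50,90]).round(1))
    for lo in range(-45,45,15):
        q=(b>lo)&(b<lo+15)&(abs(a)<35)
        if q.sum()>3: print(n,'x',lo,q.sum(),np.percentile(p[q,2],[10,50,90]).round(1))
E
```

```text
top -45 109 [195.5 197.3 199.5]
top -30 265 [193.8 196.  198.2]
top -15 320 [192.2 194.4 198.7]
top 0 240 [190.  192.3 194.7]
top 15 255 [188.1 190.3 192.8]
top 30 281 [186.2 188.5 190.6]
top 45 260 [184.8 186.7 188.9]
top 60 81 [195.1 202.4 205.1]
top x -45 181 [189.1 193.6 198.3]
top x -30 265 [189.1 193.2 197.2]
top x -15 232 [189.6 194.3 199.4]
top x 0 260 [189.8 194.1 200.3]
top x 15 229 [189.4 192.8 196.2]
top x 30 220 [188.8 192.6 196.1]
side -15 40 [192.9 193.6 194.9]
side 0 58 [191.3 192.3 193.1]
side 15 36 [189.6 190.3 191.3]
side 30 34 [187.6 188.5 189.3]
side 45 58 [185.9 187.4 193.8]
side 60 180 [188.  196.3 201. ]
side x -45 43 [190.1 193.  213.4]
side x -30 73 [189.3 191.8 193.9]
side x -15 41 [191.  192.5 193.9]
```

```bash
cat >> h.py <<'E'
def tray_fit(c0,yawdeg,save=None):
    im,d=cams.read_camera('top')
    if save: cv2.imwrite(save,im)
    m=cv2.inRange(cv2.cvtColor(im,cv2.COLOR_BGR2HSV),(75,80,40),(95,255,255))
    v,u=np.nonzero(m&np.where(d>0,255,0).astype(np.uint8)); p=depthpts('top',d,np.c_[u,v])
    y=np.radians(yawdeg);ty=np.array([np.cos(y),np.sin(y),0]);tx=np.array([ty[1],-ty[0],0])
    a=(p-c0)@ty;b=(p-c0)@tx
    q=(abs(a)<50)&(abs(b)<34)&(abs(p[:,2]-np.median(p[(abs(a)<50)&(abs(b)<34),2]))<15)
    A=np.c_[a[q],b[q],np.ones(q.sum())];z=p[q,2]
    for _ in range(4):
        s=np.linalg.lstsq(A,z,rcond=None)[0];k=abs(A@s-z)<3;A=A[k];z=z[k]
    print('n',len(z),'slope along y/x deg',np.degrees(np.arctan(s[:2])).round(2),'floor z at c0',s[2].round(1),'a range',a[q].min().round(),a[q].max().round())
    bm=(im.min(2)>140)
    return p,a,b
E
python3 -m jog '[{"ax":0,"ay":0,"az":0,"dx":0,"dy":0,"dz":0,"hand":1},{"ax":0,"ay":0,"az":0,"dx":0,"dy":0,"dz":0,"hand":1},{"ax":0,"ay":0,"az":0,"dx":0,"dy":0,"dz":0,"hand":1}]' 100
python3 - <<'E'
from h import *
tray_fit([484.5,-397.4,0],57.6)
E
```

```text
time: 4.5
tool_pos: [450.5, -450.3, 208.1]
ee_rot: [-0.34, 0.62, -0.62, 0.339]
wrist_force: [-0.4, 0.8, -0.6]
grip_width: 1.8
n 1270 slope along y/x deg [-7.07 -0.01] floor z at c0 192.9 a range -41.0 50.0
```

```bash
python3 -m jog '[{"ax":0,"ay":0,"az":1,"dx":0,"dy":0,"dz":0,"hand":1},{"ax":0,"ay":0,"az":1.5,"dx":0,"dy":0,"dz":0,"hand":1},{"ax":0,"ay":0,"az":1.5,"dx":0,"dy":0,"dz":0,"hand":1},{"ax":0,"ay":0,"az":1.5,"dx":0,"dy":0,"dz":0,"hand":1},{"ax":0,"ay":0,"az":1.5,"dx":0,"dy":0,"dz":0,"hand":1},{"ax":0,"ay":0,"az":0,"dx":0,"dy":0,"dz":0,"hand":1}]'
python3 - <<'E'
from h import *
tray_fit([484.5,-397.4,0],57.6,'pics/top5.png')
im,d=cams.read_camera('side'); cv2.imwrite("pics/side5.png",cv2.resize(im[220:320,340:460],None,fx=5.5,fy=5.5,interpolation=cv2.INTER_CUBIC))
E
```

```text
time: 5.15
tool_pos: [450.1, -450.8, 208.1]
ee_rot: [-0.3, 0.64, -0.598, 0.377]
wrist_force: [-0.1, 0.1, -1.9]
grip_width: 1.8
n 1460 slope along y/x deg [0.11 0.2 ] floor z at c0 201.0 a range -50.0 50.0
```

View pics/side5.png

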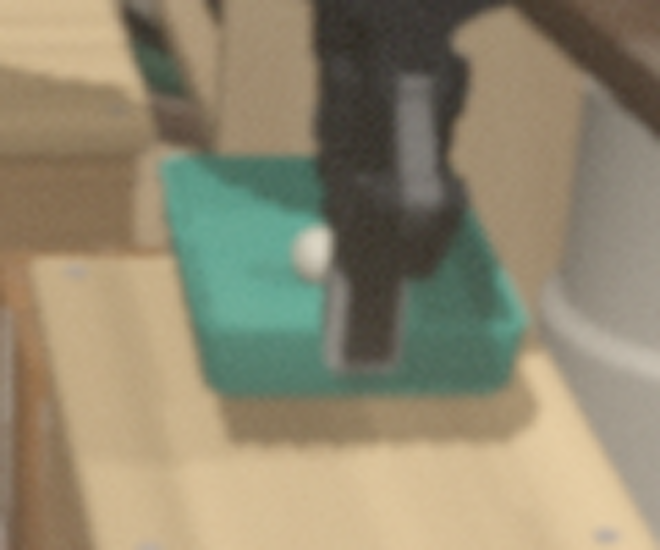

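```bash
python3 -m jog '[{"ax":0,"ay":0,"az":0,"dx":-0.07,"dy":-0.6,"dz":0,"hand":1},{"ax":0,"ay":0,"az":0,"dx":-0.15,"dy":-1.2,"dz":0,"hand":1},{"ax":-0.06,"ay":-0.5,"az":0,"dx":-0.18,"dy":-1.5,"dz":0,"hand":1},{"ax":-0.06,"ay":-0.5,"az":0,"dx":-0.18,"dy":-1.5,"dz":0,"hand":1},{"ax":-0.06,"ay":-0.5,"az":0,"dx":-0.18,"dy":-1.5,"dz":0,"hand":1},{"ax":-0.06,"ay":-0.5,"az":0,"dx":-0.16,"dy":-1.3,"dz":0,"hand":1},{"ax":-0.06,"ay":-0.5,"az":0,"dx":-0.11,"dy":-0.9,"dz":0,"hand":1},{"ax":0,"ay":0,"az":0,"dx":-0.06,"dy":-0.5,"dz":0,"hand":1}]'
python3 - <<'E'
from h import *
s=env.observe();r=Rn.from_quat(s['ee_rot']).as_matrix();print(r.round(3),np.degrees(np.arctan2(r[1,2],r[0,2])));print(s['tool_pos'],mf([s['tool_pos']]))
tray_fit(s['tool_pos']+63*EX,60.1,'pics/top6.png')
E
```

```text
time: 6.05
tool_pos: [450.6, -450.5, 300.1]
ee_rot: [-0.315, 0.633, -0.59, 0.39]
wrist_force: [0.2, 1.0, -1.6]
grip_width: 1.5
[[-0.497  0.062  0.865]
 [-0.859  0.105 -0.501]
 [-0.121 -0.993  0.001]] -30.064636099174585
[ 450.55331274 -450.49522135  300.10889064] [[ 516.6 -112.8]]
n 1863 slope along y/x deg [-0.32  0.1 ] floor z at c0 292.8 a range -50.0 50.0
```

```bash
python3 -m jog '[{"ax":0,"ay":0,"az":0,"dx":0,"dy":0,"dz":-0.3,"hand":1},{"ax":0,"ay":0,"az":0,"dx":0,"dy":0,"dz":-0.7,"hand":1},{"ax":0,"ay":0,"az":0,"dx":0,"dy":0,"dz":-1.1,"hand":1},{"ax":0,"ay":0,"az":0,"dx":0,"dy":0,"dz":-1.4,"hand":1},{"ax":0,"ay":0,"az":0,"dx":-0.2,"dy":0.02,"dz":-1.4,"hand":1},{"ax":0,"ay":0,"az":0,"dx":-0.5,"dy":0.06,"dz":-1.2,"hand":1},{"ax":0,"ay":0,"az":0,"dx":-0.8,"dy":0.1,"dz":-0.9,"hand":1},{"ax":0,"ay":0,"az":0,"dx":-1.1,"dy":0.13,"dz":-0.5,"hand":1}]'
python3 -m jog '[{"ax":0,"ay":0,"az":0,"dx":-1.3,"dy":0.16,"dz":0,"hand":1},{"ax":0,"ay":0,"az":0,"dx":-1.6,"dy":0.2,"dz":0,"hand":1},{"ax":0,"ay":0,"az":0,"dx":-1.6,"dy":0.2,"dz":0,"hand":1},{"ax":0,"ay":0,"az":0,"dx":-1.6,"dy":0.2,"dz":0,"hand":1},{"ax":0,"ay":0,"az":0,"dx":-1.6,"dy":0.2,"dz":0,"hand":1},{"ax":0,"ay":0,"az":0,"dx":-1.6,"dy":0.2,"dz":0,"hand":1},{"ax":0,"ay":0,"az":0,"dx":-1.6,"dy":0.2,"dz":0,"hand":1},{"ax":0,"ay":0,"az":0,"dx":-1.6,"dy":0.2,"dz":0,"hand":1}]'
python3 - <<'E'
from h import *
s=env.observe();r=Rn.from_quat(s['ee_rot']).as_matrix();print(r.round(3),s['tool_pos'],mf([s['tool_pos']]))
E
```

```text
time: 6.9
tool_pos: [397.8, -389.5, 298.7]
ee_rot: [-0.315, 0.633, -0.59, 0.389]
wrist_force: [-0.2, 0.9, -0.9]
grip_width: 1.8
time: 7.7
tool_pos: [462.5, -280.0, 298.8]
ee_rot: [-0.315, 0.633, -0.59, 0.39]
wrist_force: [0.1, -0.8, -2.0]
grip_width: 1.8
[[-0.498  0.061  0.865]
 [-0.859  0.105 -0.501]
 [-0.122 -0.993  0.   ]] [ 462.49655732 -279.98576786  298.76736979] [[362.9 -38.2]]
```

```bash
python3 -m jog '[{"ax":0,"ay":0,"az":0,"dx":-1.6,"dy":0.2,"dz":0,"hand":1},{"ax":0,"ay":0,"az":0,"dx":-1.6,"dy":0.2,"dz":0,"hand":1},{"ax":0,"ay":0,"az":0,"dx":-1.6,"dy":0.2,"dz":0,"hand":1},{"ax":0,"ay":0,"az":0,"dx":-1.6,"dy":0.2,"dz":0,"hand":1},{"ax":0,"ay":0,"az":0,"dx":-1.6,"dy":0.2,"dz":0,"hand":1},{"ax":0,"ay":0,"az":0,"dx":-1.6,"dy":0.2,"dz":0,"hand":1},{"ax":0,"ay":0,"az":0,"dx":-1.6,"dy":0.2,"dz":0,"hand":1},{"ax":0,"ay":0,"az":0,"dx":-1.6,"dy":0.2,"dz":0,"hand":1}]'
python3 -m jog '[{"ax":0,"ay":0,"az":0,"dx":-1.6,"dy":0.2,"dz":0,"hand":1},{"ax":0,"ay":0,"az":0,"dx":-1.5,"dy":0.18,"dz":0,"hand":1},{"ax":0,"ay":0,"az":0,"dx":-1.4,"dy":0.17,"dz":0,"hand":1},{"ax":0,"ay":0,"az":0,"dx":-1.2,"dy":0.15,"dz":0,"hand":1},{"ax":0,"ay":0,"az":0,"dx":-1.0,"dy":0.12,"dz":0,"hand":1},{"ax":0,"ay":0,"az":0,"dx":-0.8,"dy":0.1,"dz":0,"hand":1},{"ax":0,"ay":0,"az":0,"dx":-0.5,"dy":0.06,"dz":0,"hand":1},{"ax":0,"ay":0,"az":0,"dx":-0.2,"dy":0.02,"dz":0,"hand":1}]'
python3 - <<'E'
from h import *
s=env.observe();print(s['tool_pos'],mf([s['tool_pos']]))
tray_fit(s['tool_pos']+63*EX,60.1,'pics/top7.png')
im,d=cams.read_camera('side'); cv2.imwrite("pics/side7.png",im)
t=cv2.imread('pics/top7.png');cv2.imwrite('pics/e1.png',cv2.resize(t[110:330,130:350],None,fx=2.7,fy=2.7,interpolation=cv2.INTER_CUBIC))
E
```

```text
time: 8.5
tool_pos: [527.2, -168.4, 298.5]
ee_rot: [-0.315, 0.633, -0.59, 0.39]
wrist_force: [-0.5, -0.3, -1.6]
grip_width: 1.7
time: 9.3
tool_pos: [568.1, -97.8, 298.5]
ee_rot: [-0.315, 0.633, -0.59, 0.39]
wrist_force: [0.2, 0.3, -1.4]
grip_width: 1.6
[568.08357926 -97.82109034 298.47491267] [[152.3 -38.9]]
n 691 slope along y/x deg [-0.15  0.25] floor z at c0 290.5 a range -38.0 50.0
```

View pics/e1.png

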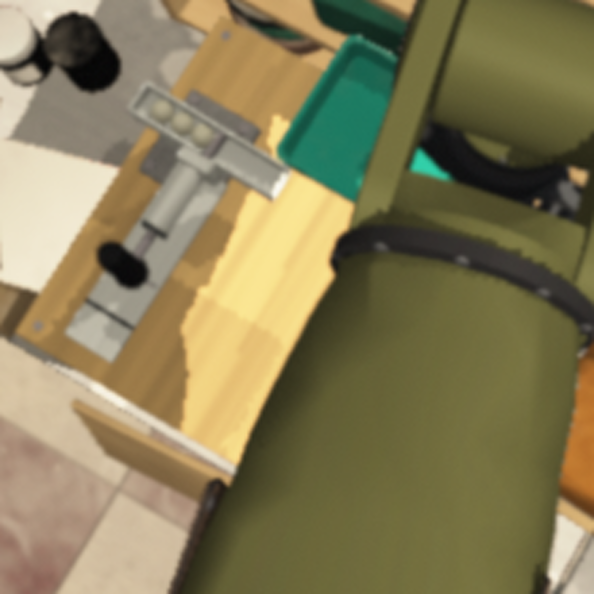

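View pics/side7.png

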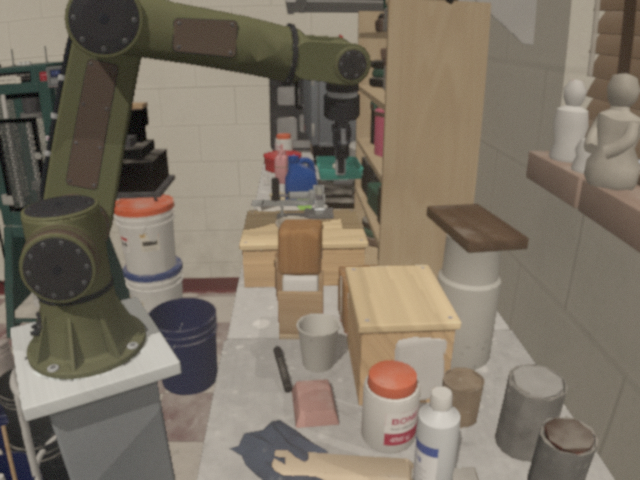

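```bash
python3 - <<'E'
from h import *
c1=lambda x,y:(x/2.7+130-0.3,y/2.7+110-0.3)
print(mf(onplane('top',[c1(278,152),c1(352,197),c1(300,121),c1(345,52),c1(358,37)],308)))
E
python3 -m jog '[{"ax":0,"ay":0,"az":0,"dx":-0.1,"dy":0.2,"dz":0,"hand":1},{"ax":0,"ay":0,"az":0,"dx":-0.1,"dy":0.5,"dz":0,"hand":1},{"ax":0,"ay":0,"az":0,"dx":0,"dy":1.0,"dz":0,"hand":1},{"ax":0,"ay":0,"az":0,"dx":0,"dy":1.3,"dz":0,"hand":1},{"ax":0,"ay":0,"az":0,"dx":0.1,"dy":1.4,"dz":0,"hand":1},{"ax":0,"ay":0,"az":0,"dx":0.1,"dy":1.2,"dz":0,"hand":1},{"ax":0,"ay":0,"az":0,"dx":0,"dy":0.8,"dz":0,"hand":1},{"ax":0,"ay":0,"az":0,"dx":0,"dy":0.3,"dz":0,"hand":1}]'
python3 - <<'E'
from h import *
s=env.observe();print(s['tool_pos'],mf([s['tool_pos']]))
tray_fit(s['tool_pos']+63*EX,60.1,'pics/top8.png')
im,d=cams.read_camera('side'); cv2.imwrite("pics/side8.png",cv2.resize(im[110:260,230:400],None,fx=4.5,fy=4,interpolation=cv2.INTER_CUBIC))
t=cv2.imread('pics/top8.png');cv2.imwrite('pics/e2.png',cv2.resize(t[110:330,130:350],None,fx=2.7,fy=2.7,interpolation=cv2.INTER_CUBIC))
E
```

```text
[[ 26.2   5.4]
 [ 83.5   7.6]
 [ 27.6 -19.6]
 [ 28.1 -75.1]
 [ 30.1 -88.4]]
time: 10.2
tool_pos: [571.8, -90.9, 230.9]
ee_rot: [-0.315, 0.633, -0.59, 0.389]
wrist_force: [-0.3, -0.7, -1.4]
grip_width: 1.8
[571.82317312 -90.92306629 230.87611811] [[144.5 -38.7]]
n 559 slope along y/x deg [-0.78 -0.67] floor z at c0 223.0 a range -23.0 50.0
```

View pics/e2.png

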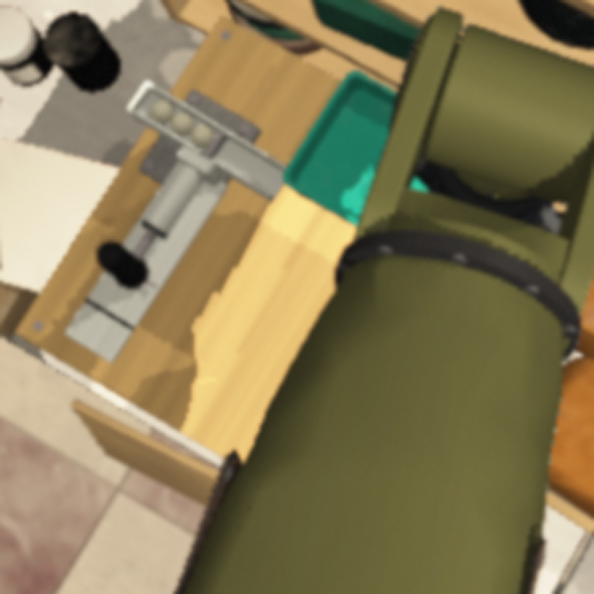

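View pics/side8.png

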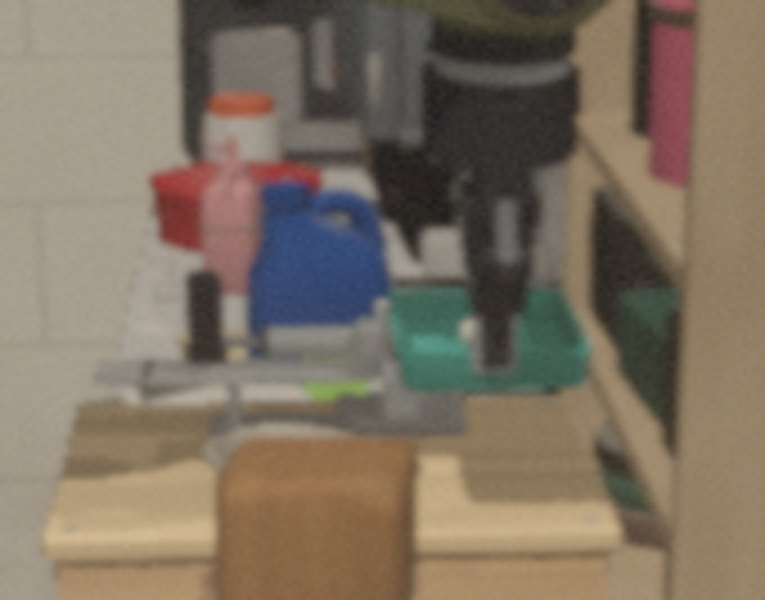

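```bash
python3 -m jog '[{"ax":0,"ay":0,"az":0,"dx":0.02,"dy":0.3,"dz":0,"hand":1},{"ax":0,"ay":0,"az":0,"dx":0.1,"dy":0.7,"dz":0,"hand":1},{"ax":0,"ay":0,"az":0,"dx":0.12,"dy":1.1,"dz":0,"hand":1},{"ax":0,"ay":0,"az":0,"dx":0.14,"dy":1.2,"dz":0,"hand":1},{"ax":0,"ay":0,"az":0,"dx":0.14,"dy":1.2,"dz":0,"hand":1},{"ax":0,"ay":0,"az":0,"dx":0.12,"dy":1.0,"dz":0,"hand":1},{"ax":0,"ay":0,"az":0,"dx":0.08,"dy":0.7,"dz":0,"hand":1},{"ax":0,"ay":0,"az":0,"dx":0.04,"dy":0.3,"dz":0,"hand":1}]'
python3 - <<'E'
from h import *
s=env.observe();print(s['tool_pos'],mf([s['tool_pos']]))
tray_fit(s['tool_pos']+63*EX,60.1,'pics/top9.png')
im,d=cams.read_camera('side'); cv2.imwrite("pics/side9.png",cv2.resize(im[110:260,230:400],None,fx=4.5,fy=4,interpolation=cv2.INTER_CUBIC))
t=cv2.imread('pics/top9.png');cv2.imwrite('pics/e3.png',cv2.resize(t[110:330,130:350],None,fx=2.7,fy=2.7,interpolation=cv2.INTER_CUBIC))
E
```

```text
time: 11.1
tool_pos: [572.0, -90.7, 165.7]
ee_rot: [-0.315, 0.633, -0.59, 0.39]
wrist_force: [-0.1, 1.0, -1.0]
grip_width: 1.5
[572.00702122 -90.70438321 165.6569074 ] [[144.2 -38.7]]
n 532 slope along y/x deg [-0.71 -0.12] floor z at c0 157.9 a range 5.0 50.0
```

View pics/e3.png

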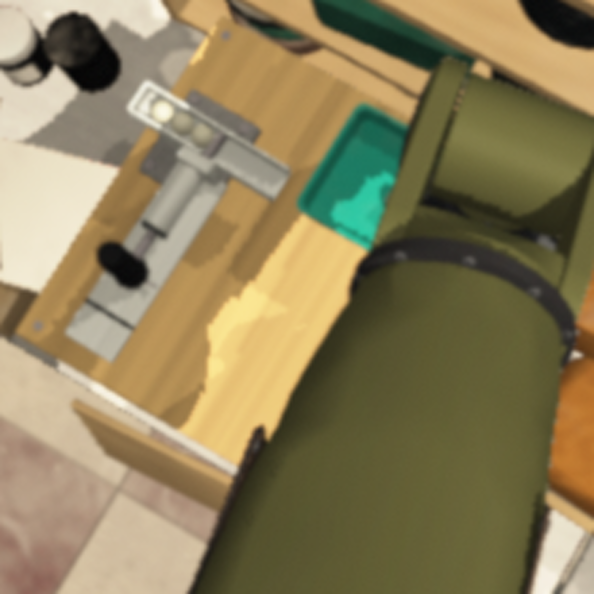

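View pics/side9.png

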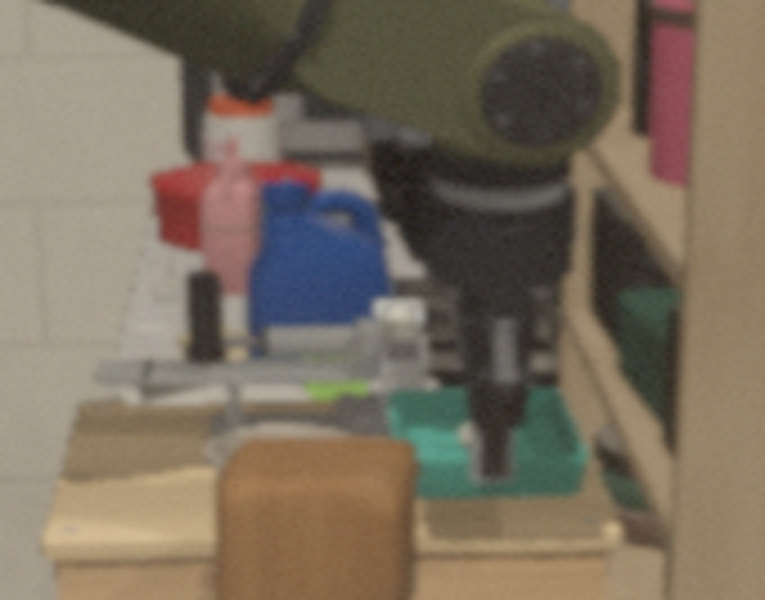

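```bash
python3 -m jog '[{"ax":0,"ay":0,"az":0,"dx":0.04,"dy":0.3,"dz":0,"hand":1},{"ax":0,"ay":0,"az":0,"dx":0.08,"dy":0.6,"dz":0,"hand":1},{"ax":0,"ay":0,"az":0,"dx":0.1,"dy":0.7,"dz":0,"hand":1},{"ax":0,"ay":0,"az":0,"dx":0.08,"dy":0.6,"dz":0,"hand":1},{"ax":0,"ay":0,"az":0,"dx":0.06,"dy":0.4,"dz":0,"hand":1},{"ax":0,"ay":0,"az":0,"dx":0.02,"dy":0.2,"dz":0,"hand":1},{"ax":0,"ay":0,"az":0,"dx":0,"dy":0,"dz":0,"hand":1}]'
python3 - <<'E'
from h import *
s=env.observe();print(s['tool_pos'],mf([s['tool_pos']]))
tray_fit(s['tool_pos']+63*EX,60.1,'pics/top10.png')
t=cv2.imread('pics/top10.png');cv2.imwrite('pics/e4.png',cv2.resize(t[110:330,130:350],None,fx=2.7,fy=2.7,interpolation=cv2.INTER_CUBIC))
im,d=cams.read_camera('side'); cv2.imwrite("pics/side10.png",cv2.resize(im[110:260,230:400],None,fx=4.5,fy=4,interpolation=cv2.INTER_CUBIC))
E
```

```text
time: 11.9
tool_pos: [572.0, -91.0, 138.1]
ee_rot: [-0.315, 0.633, -0.59, 0.39]
wrist_force: [-0.1, -0.6, -1.6]
grip_width: 1.8
[571.96429334 -91.02461994 138.07908993] [[144.5 -38.9]]
n 522 slope along y/x deg [ 0.12 -0.18] floor z at c0 130.0 a range 5.0 50.0
```

View pics/e4.png

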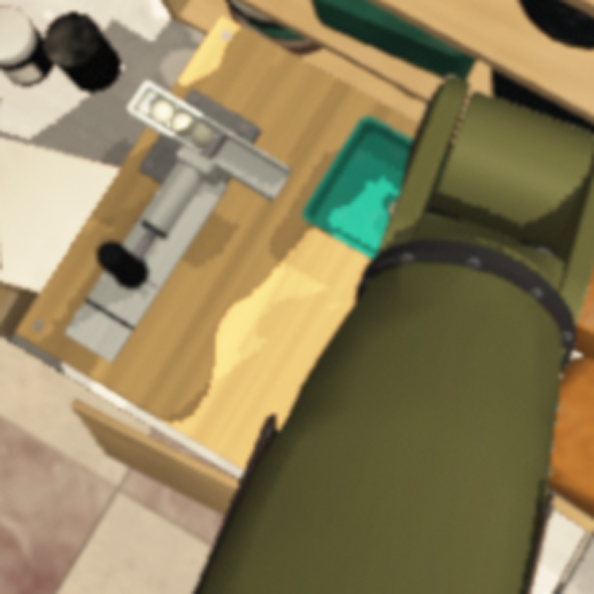

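View pics/side10.png

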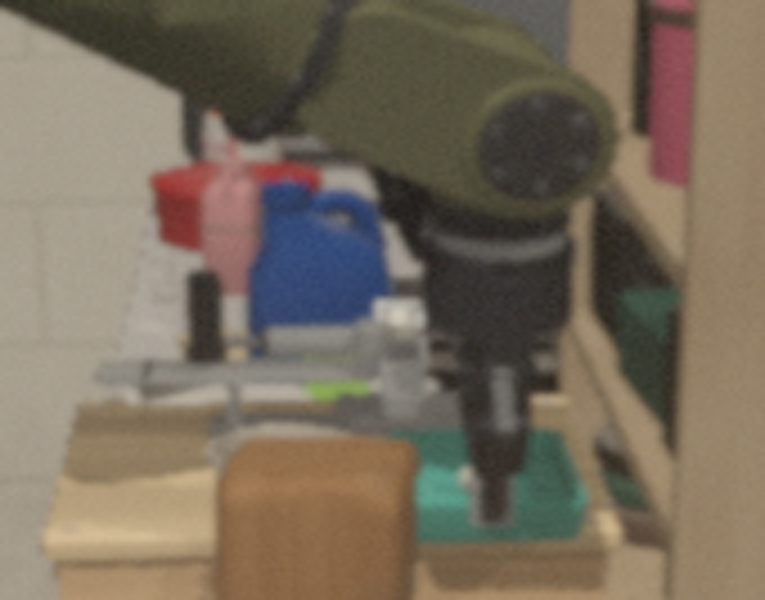

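```bash
python3 - <<'E'
from h import *
c1=lambda x,y:(x/2.7+130-0.3,y/2.7+110-0.3)
print(mf(onplane('top',[c1(303,214),c1(321,180),c1(355,127),c1(368,114),c1(340,237),c1(370,255)],148)))
E
python3 -m jog '[{"ax":0,"ay":0,"az":0,"dx":-0.3,"dy":0.04,"dz":0,"hand":1},{"ax":0,"ay":0,"az":0,"dx":-0.7,"dy":0.08,"dz":0,"hand":1},{"ax":0,"ay":0,"az":0,"dx":-0.9,"dy":0.11,"dz":0,"hand":1},{"ax":0,"ay":0,"az":0,"dx":-0.9,"dy":0.11,"dz":0,"hand":1},{"ax":0,"ay":0,"az":0,"dx":-0.8,"dy":0.1,"dz":-0.2,"hand":1},{"ax":0,"ay":0,"az":0,"dx":-0.6,"dy":0.08,"dz":-0.5,"hand":1},{"ax":0,"ay":0,"az":0,"dx":-0.3,"dy":0.04,"dz":-0.6,"hand":1},{"ax":0,"ay":0,"az":0,"dx":0,"dy":0,"dz":-0.6,"hand":1}]'
```

```text
[[ 17.6   5.6]
 [ 15.5 -24.7]
 [ 16.  -74.9]
 [ 19.3 -89.2]
 [ 52.    7. ]
 [ 79.3   7.8]]
time: 12.8
tool_pos: [577.9, -41.6, 138.2]
ee_rot: [-0.315, 0.633, -0.59, 0.39]
wrist_force: [-0.1, 0.2, -1.2]
grip_width: 2.0
```

```bash
python3 - <<'E'
from h import *
s=env.observe();print(s['tool_pos'],mf([s['tool_pos']]),s['wrist_force'])
E
python3 -m jog '[{"ax":0,"ay":0,"az":0,"dx":0,"dy":0,"dz":-0.6,"hand":1},{"ax":0,"ay":0,"az":0,"dx":0,"dy":0,"dz":-0.6,"hand":1},{"ax":0,"ay":0,"az":0,"dx":0,"dy":0,"dz":-0.4,"hand":1},{"ax":0,"ay":0,"az":0,"dx":0,"dy":0,"dz":-0.2,"hand":1},{"ax":0,"ay":0,"az":0,"dx":0,"dy":0,"dz":0,"hand":1}]'
python3 - <<'E'
from h import *
s=env.observe();print(s['tool_pos'],mf([s['tool_pos']]),s['wrist_force'])
tray_fit(s['tool_pos']+63*EX,60.1,'pics/top11.png')
t=cv2.imread('pics/top11.png');cv2.imwrite('pics/e5.png',cv2.resize(t[110:330,130:350],None,fx=2.7,fy=2.7,interpolation=cv2.INTER_CUBIC))
im,d=cams.read_camera('side'); cv2.imwrite("pics/side11.png",cv2.resize(im[110:260,230:400],None,fx=4.5,fy=4,interpolation=cv2.INTER_CUBIC))
E
```

```text
[577.85994993 -41.57694631 138.19300507] [[ 98.7 -19.3]] [-0.09472418  0.17748796 -1.23874441]
time: 13.3
tool_pos: [562.6, -33.3, 138.4]
ee_rot: [-0.315, 0.633, -0.59, 0.39]
wrist_force: [0.5, 0.5, -0.5]
grip_width: 1.9
[562.64128181 -33.27142706 138.40590094] [[99.1 -2. ]] [ 0.48673928  0.53734884 -0.50475387]
n 268 slope along y/x deg [-0.18 -0.8 ] floor z at c0 130.2 a range -20.0 50.0
```

View pics/e5.png

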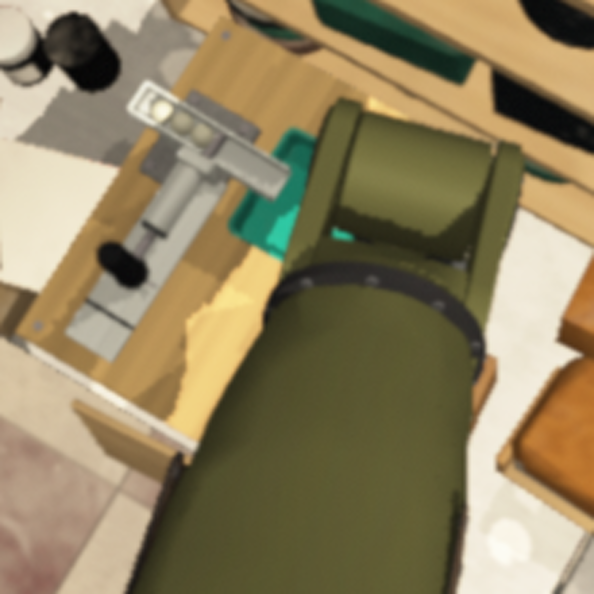

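View pics/side11.png

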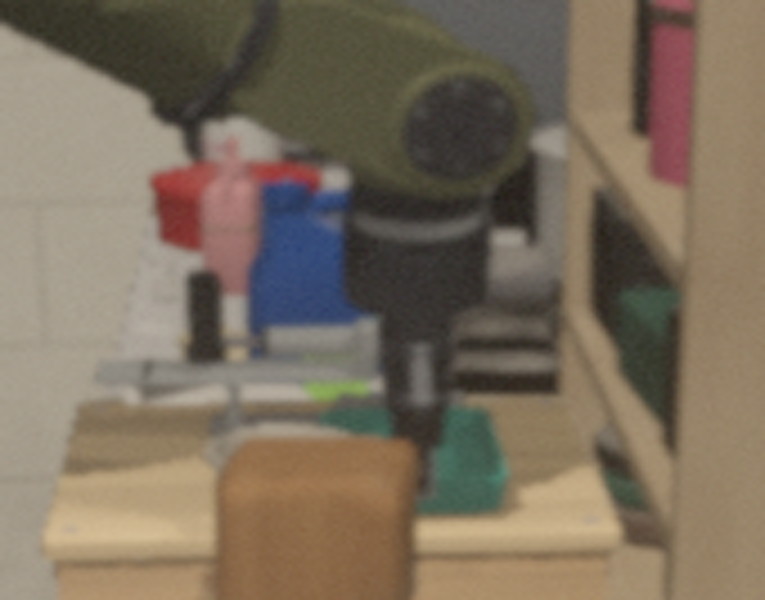

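```bash
python3 -m jog '[{"ax":0,"ay":0,"az":0,"dx":0.02,"dy":0.2,"dz":0,"hand":1},{"ax":0,"ay":0,"az":0,"dx":0.02,"dy":0.2,"dz":0,"hand":1},{"ax":0,"ay":0,"az":0,"dx":0.02,"dy":0.15,"dz":0,"hand":1},{"ax":0,"ay":0,"az":0,"dx":0,"dy":0.05,"dz":0,"hand":1},{"ax":0,"ay":0,"az":0,"dx":0,"dy":0,"dz":0,"hand":1}]'
```

```text
time: 13.9
tool_pos: [562.8, -33.2, 132.1]
ee_rot: [-0.315, 0.633, -0.59, 0.39]
wrist_force: [0.1, -0.1, -0.6]
grip_width: 1.7
```

```bash
python3 -m jog '[{"ax":0,"ay":0,"az":0,"dx":0,"dy":0.1,"dz":0,"hand":1},{"ax":0,"ay":0,"az":0,"dx":0,"dy":0,"dz":0,"hand":1}]'
python3 -m jog '[{"ax":0,"ay":0,"az":0,"dx":0,"dy":0,"dz":0,"hand":1}]'
```

```text
time: 14.1
tool_pos: [563.0, -33.1, 131.8]
ee_rot: [-0.315, 0.633, -0.59, 0.39]
wrist_force: [-2.1, -0.1, 4.0]
grip_width: 1.4
time: 14.2
tool_pos: [563.0, -33.1, 131.7]
ee_rot: [-0.315, 0.633, -0.59, 0.39]
wrist_force: [-2.6, -0.4, 5.4]
grip_width: 1.5
```

```bash
python3 -m jog '[{"ax":0,"ay":0,"az":0,"dx":0,"dy":0,"dz":0,"hand":0.85},{"ax":0,"ay":0,"az":0,"dx":0,"dy":0,"dz":0,"hand":0.7},{"ax":0,"ay":0,"az":0,"dx":0,"dy":0,"dz":0,"hand":0.5},{"ax":0,"ay":0,"az":0,"dx":0,"dy":0,"dz":0,"hand":0.3},{"ax":0,"ay":0,"az":0,"dx":0,"dy":0,"dz":0,"hand":0.2},{"ax":0,"ay":0,"az":0,"dx":0,"dy":0,"dz":0,"hand":0.2}]'
python3 - <<'E'
from h import *
s=env.observe();
tray_fit(s['tool_pos']+65*EX,60.1,'pics/top12.png')
t=cv2.imread('pics/top12.png');cv2.imwrite('pics/e6.png',cv2.resize(t[110:330,130:350],None,fx=2.7,fy=2.7,interpolation=cv2.INTER_CUBIC))
im,d=cams.read_camera('side'); cv2.imwrite("pics/side12.png",cv2.resize(im[110:260,230:400],None,fx=4.5,fy=4,interpolation=cv2.INTER_CUBIC))
E
```

```text
time: 14.8
tool_pos: [562.9, -33.0, 131.2]
ee_rot: [-0.315, 0.633, -0.59, 0.39]
wrist_force: [-0.4, 0.9, 0.0]
grip_width: 34.4
n 290 slope along y/x deg [-1.13  0.44] floor z at c0 124.7 a range -15.0 50.0
```

View pics/e6.png

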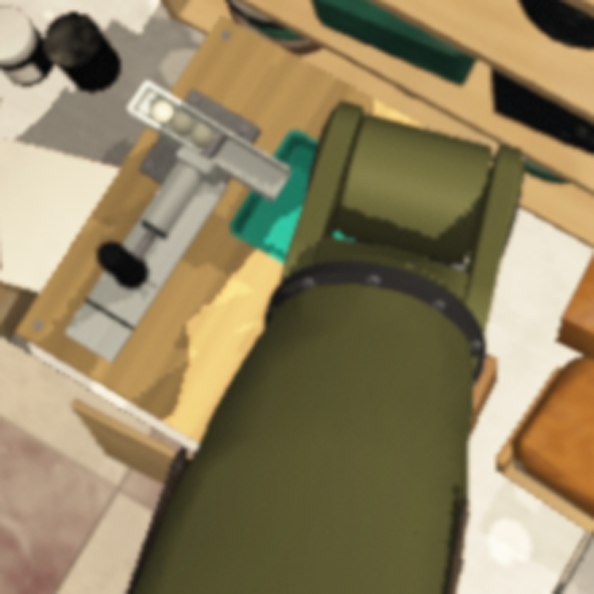

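View pics/side12.png

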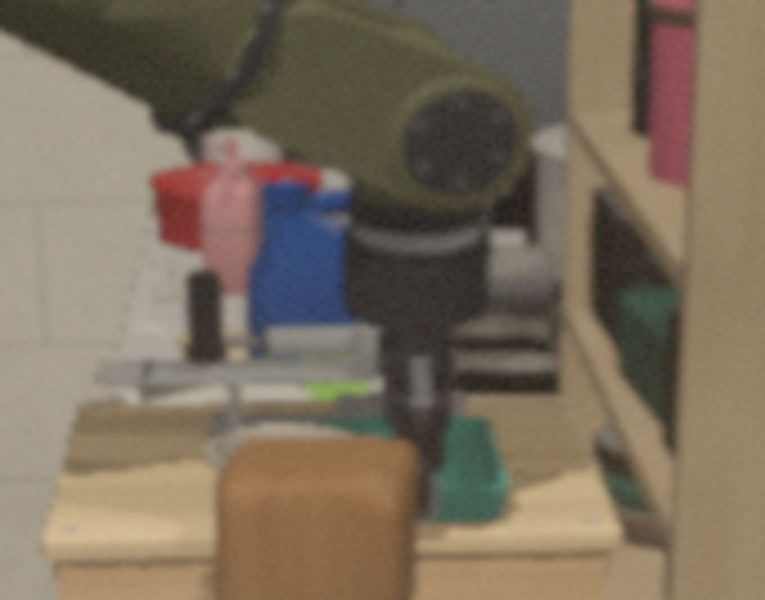

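```bash
python3 -m jog '[{"ax":0,"ay":0,"az":0,"dx":0,"dy":-0.3,"dz":0,"hand":0.2},{"ax":0,"ay":0,"az":0,"dx":0,"dy":-0.8,"dz":0,"hand":0.2},{"ax":0,"ay":0,"az":0,"dx":0,"dy":-1.5,"dz":0,"hand":0.2},{"ax":0,"ay":0,"az":0,"dx":0,"dy":-2.5,"dz":0,"hand":0.2},{"ax":0,"ay":0,"az":0,"dx":0,"dy":-3,"dz":0,"hand":0.2},{"ax":0,"ay":0,"az":0,"dx":0,"dy":-3,"dz":0,"hand":0.2},{"ax":0,"ay":0,"az":-3,"dx":0,"dy":-2,"dz":0,"hand":0.2},{"ax":0,"ay":0,"az":-4,"dx":0,"dy":-1,"dz":0,"hand":0.2}]'
python3 - <<'E'
from h import *
s=env.observe();r=Rn.from_quat(s['ee_rot']).as_matrix();print(r.round(3),s['tool_pos'],mf([s['tool_pos']]))
K=M0-111*0+60*EX+111*EY; print('knob from pic', K)
E
```

```text
time: 15.7
tool_pos: [554.6, -48.3, 274.5]
ee_rot: [0.352, -0.612, 0.614, -0.353]
wrist_force: [0.4, -0.2, 0.2]
grip_width: 34.3
[[-0.503  0.003  0.864]
 [-0.864 -0.003 -0.503]
 [ 0.001 -1.     0.004]] [554.59893916 -48.31509775 274.4757364 ] [[116.1  -2.5]]
knob from pic [543.98372525 160.94594405   0.        ]
```

```bash
python3 - <<'E'
from h import *
print(env.observe()['qpos'].round(2))
dt=np.load('pics/top0d.npy')
v,u=np.mgrid[130:260,130:240]; p=depthpts('top',dt,np.c_[u.ravel(),v.ravel()]);f=mf(p);q=(abs(f[:,0]+60)<90)&(f[:,1]>-40)&(f[:,1]<180)&(p[:,2]<600);print(p[q,2].max())
E
python3 -m jog '[{"ax":0,"ay":0,"az":0,"dx":-1,"dy":0,"dz":-0.6,"hand":-0.1},{"ax":0,"ay":0,"az":0,"dx":-2,"dy":0,"dz":-1.3,"hand":-0.1},{"ax":0,"ay":0,"az":0,"dx":-3,"dy":0,"dz":-2,"hand":-0.1},{"ax":0,"ay":0,"az":0,"dx":-3,"dy":0,"dz":-2,"hand":-0.1},{"ax":0,"ay":0,"az":0,"dx":-3,"dy":0,"dz":-2,"hand":-0.1},{"ax":0,"ay":0,"az":0,"dx":-3,"dy":0,"dz":-2,"hand":-0.1},{"ax":0,"ay":0,"az":0,"dx":-1.8,"dy":0,"dz":-1.1,"hand":-0.1},{"ax":0,"ay":0,"az":0,"dx":-0.8,"dy":0,"dz":-0.4,"hand":-0.1}]'
```

```text
[-0.15  0.28  1.44 -0.    1.41  1.95]
236.50516245254437
time: 16.5
tool_pos: [543.4, 164.3, 270.6]
ee_rot: [-0.354, 0.613, -0.612, 0.354]
wrist_force: [-0.8, -0.4, 1.0]
grip_width: 46.9
```

```bash
python3 -m jog '[{"ax":0,"ay":-6,"az":0,"dx":0,"dy":0,"dz":0,"hand":-0.1},{"ax":0,"ay":-8,"az":0,"dx":0,"dy":0,"dz":0,"hand":-0.1},{"ax":0,"ay":-8,"az":0,"dx":0,"dy":0,"dz":0,"hand":-0.1},{"ax":0,"ay":-8,"az":0,"dx":0,"dy":0,"dz":0,"hand":-0.1},{"ax":0,"ay":-8,"az":0,"dx":0,"dy":0,"dz":0,"hand":-0.1},{"ax":0,"ay":-8,"az":0,"dx":0,"dy":0,"dz":0,"hand":-0.1},{"ax":0,"ay":-8,"az":0,"dx":0,"dy":0,"dz":0,"hand":-0.1},{"ax":0,"ay":-8,"az":0,"dx":0,"dy":0,"dz":0,"hand":-0.1}]'
python3 -m jog '[{"ax":0,"ay":-8,"az":0,"dx":0,"dy":0,"dz":0,"hand":-0.1},{"ax":0,"ay":-8,"az":0,"dx":0,"dy":0,"dz":0,"hand":-0.1},{"ax":0,"ay":-8,"az":0,"dx":0,"dy":0,"dz":0,"hand":-0.1},{"ax":0,"ay":-4,"az":0,"dx":0,"dy":0,"dz":0,"hand":-0.1},{"ax":0,"ay":0,"az":0,"dx":0,"dy":0,"dz":0,"hand":-0.1}]'
python3 - <<'E'
from h import *
s=env.observe();r=Rn.from_quat(s['ee_rot']).as_matrix();print(r.round(3),np.degrees(np.arctan2(r[1,0],r[0,0])),s['tool_pos'],mf([s['tool_pos']]),s['qpos'].round(2))
im,d=cams.read_camera('side'); cv2.imwrite("pics/side13r.png",im);cv2.imwrite("pics/side13.png",cv2.resize(im[130:230,230:370],None,fx=5.5,fy=5.5,interpolation=cv2.INTER_CUBIC))
im,d=cams.read_camera('top'); cv2.imwrite("pics/top13r.png",im);np.save('pics/top13d.npy',d);cv2.imwrite("pics/top13.png",cv2.resize(im[110:330,130:350],None,fx=2.7,fy=2.7,interpolation=cv2.INTER_CUBIC))
E
```

```text
time: 17.3
tool_pos: [544.0, 161.5, 270.8]
ee_rot: [-0.619, 0.342, -0.341, 0.619]
wrist_force: [0.3, 0.4, -0.3]
grip_width: 46.8
time: 17.8
tool_pos: [544.0, 161.6, 270.9]
ee_rot: [-0.683, 0.184, -0.183, 0.683]
wrist_force: [-0.8, 0.5, -0.3]
grip_width: 47.1
[[ 0.865 -0.     0.501]
 [-0.501  0.001  0.865]
 [-0.001 -1.     0.001]] -30.06488107599508 [544.02963519 161.59644121 270.91682537] [[-60.6 111.3]] [0.22 0.31 1.41 0.   1.42 0.75]
```

View pics/side13.png

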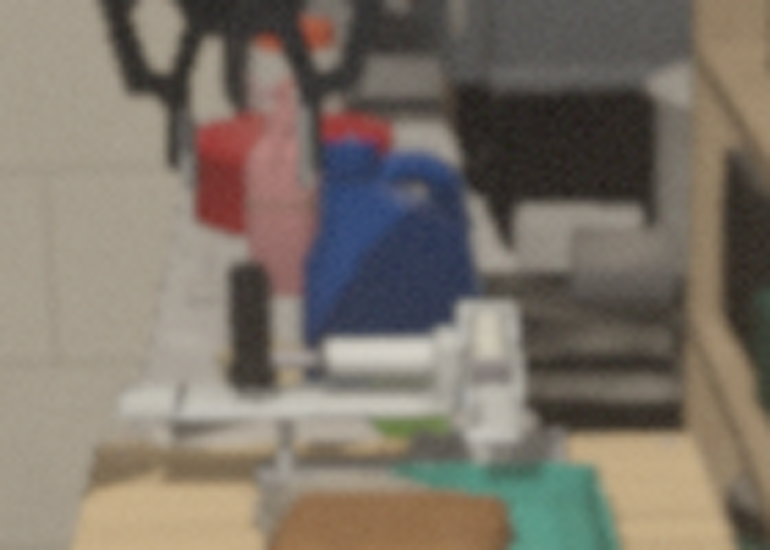

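View pics/top13.png

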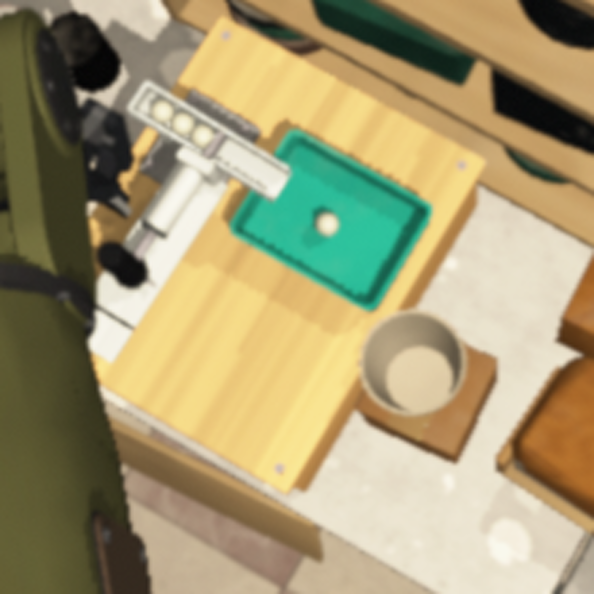

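```bash
python3 - <<'E'
from h import *
print((proj('side',[[544,161.6,271],[544,161.6,233],[544,161.6,180]])-[230,130])*5.5)
im=cv2.imread('pics/side13r.png');g=im.max(2)[178:196,255:300]
print('dark cols',[255+np.nonzero(r<75)[0].min().item() if (r<75).any() else None for r in g],[255+np.nonzero(r<75)[0].max().item() if (r<75).any() else None for r in g])
im=cv2.imread('pics/top13r.png')
m=cv2.inRange(cv2.cvtColor(im,cv2.COLOR_BGR2HSV),(75,80,40),(95,255,255));m[:140]=0;m[:,:200]=0;m[240:]=0;m[:,320:]=0
c=max(cv2.findContours(m,0,2)[0],key=cv2.contourArea);r=cv2.minAreaRect(c);B=onplane('top',cv2.boxPoints(r),142);print(r,B.round(1),mf(B),mf(B.mean(0)),[np.linalg.norm(B[i]-B[i-1]).round(1) for i in range(4)])
c1=lambda x,y:(x/2.7+130-0.3,y/2.7+110-0.3)
print('ball0',mf(onplane('top',[c1(327,223)],133)))
print('lip',mf(onplane('top',[c1(291,172),c1(271,199)],181)))
E
```

```text
[[242.16893142 189.26479931]
 [244.60433831 267.43436868]
 [248.00940892 374.11508065]]
dark cols [None, 273, 273, 273, 273, 273, 273, 273, 273, 273, 273, 273, 273, 273, 273, 273, 273, 273] [None, 276, 277, 277, 277, 277, 277, 277, 277, 277, 277, 277, 277, 277, 277, 277, 277, 277]
((252.3000030517578, 190.59999084472656), (62.637535095214844, 45.39670944213867), 29.744882583618164) [[586.  100.7 142. ]
 [672.7  56.  142. ]
 [603.7 -60.4 142. ]
 [519.4 -14.5 142. ]] [[-28.8  44.6]
 [-33.2 -52.9]
 [102.1 -51.2]
 [104.4  44.9]] [[36.1 -3.6]] [np.float64(133.1), np.float64(97.5), np.float64(135.3), np.float64(96.1)]
ball0 [[33.6 -0.1]]
lip [[  1.9 -12.2]
 [ -0.1  13.2]]
```

```bash
python3 -m jog '[{"ax":0,"ay":0,"az":0,"dx":0,"dy":0.5,"dz":0,"hand":0},{"ax":0,"ay":0,"az":0,"dx":0,"dy":1,"dz":0,"hand":0.06},{"ax":0,"ay":0,"az":0,"dx":0,"dy":1.3,"dz":0,"hand":0.06},{"ax":0,"ay":0,"az":0,"dx":0,"dy":1.3,"dz":0,"hand":0.06},{"ax":0,"ay":0,"az":0,"dx":0,"dy":1.2,"dz":0,"hand":0.06},{"ax":0,"ay":0,"az":0,"dx":0,"dy":0.9,"dz":0,"hand":0.06},{"ax":0,"ay":0,"az":0,"dx":0,"dy":0.6,"dz":0,"hand":0.06},{"ax":0,"ay":0,"az":0,"dx":0,"dy":0.2,"dz":0,"hand":0.06}]' 80
python3 - <<'E'
from h import *
s=env.observe();print(s['tool_pos'],s['wrist_force'])
im,d=cams.read_camera('side'); cv2.imwrite("pics/side14.png",cv2.resize(im[130:230,230:370],None,fx=5.5,fy=5.5,interpolation=cv2.INTER_CUBIC))
E
```

```text
time: 18.7
tool_pos: [544.0, 162.0, 200.6]
ee_rot: [0.683, -0.184, 0.183, -0.683]
wrist_force: [0.5, 0.9, 0.7]
grip_width: 39.9
[544.02502608 161.96741136 200.56282189] [0.53677699 0.88000427 0.71527745]
```

View pics/side14.png

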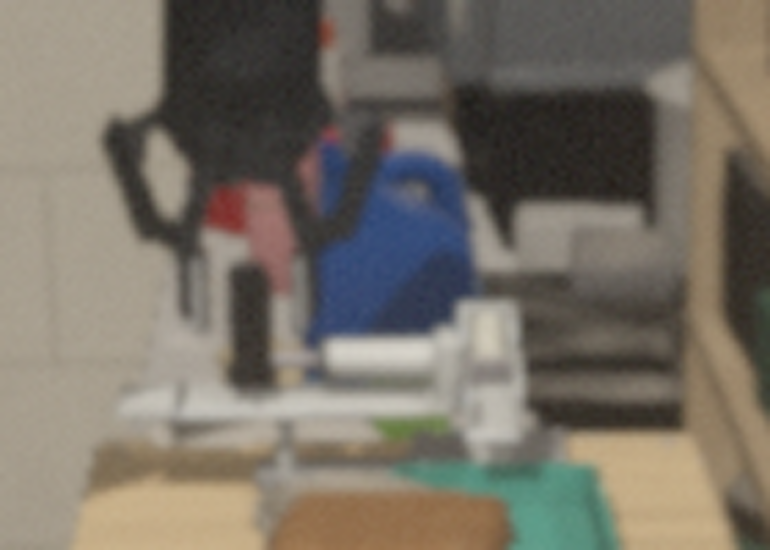

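```bash
python3 -m jog '[{"ax":0,"ay":0,"az":0,"dx":0,"dy":0,"dz":0,"hand":0.3},{"ax":0,"ay":0,"az":0,"dx":0,"dy":0,"dz":0,"hand":0.6},{"ax":0,"ay":0,"az":0,"dx":0,"dy":0,"dz":0,"hand":1},{"ax":0,"ay":0,"az":0,"dx":0,"dy":0,"dz":0,"hand":1},{"ax":0,"ay":0,"az":0,"dx":0,"dy":0,"dz":0,"hand":1}]' 80
python3 - <<'E'
from h import *
s=env.observe();print(s['tool_pos'],mf([s['tool_pos']]),s['wrist_force'])
im,d=cams.read_camera('side'); cv2.imwrite("pics/side15.png",cv2.resize(im[130:230,230:370],None,fx=5.5,fy=5.5,interpolation=cv2.INTER_CUBIC))
E
```

```text
time: 19.25
tool_pos: [544.2, 162.2, 202.0]
ee_rot: [-0.683, 0.183, -0.184, 0.683]
wrist_force: [-3.3, 0.8, 6.0]
grip_width: 19.9
[544.16595537 162.16108333 201.99733771] [[-61.1 111.4]] [-3.28140498  0.84768389  5.9895539 ]
```

View pics/side15.png

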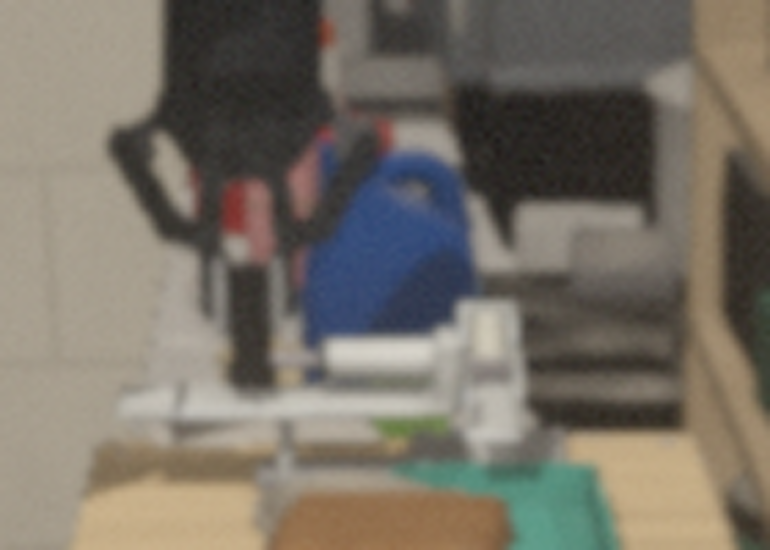

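```bash
python3 -m jog '[{"ax":0,"ay":0,"az":0,"dx":-0.3,"dy":0,"dz":0,"hand":1},{"ax":0,"ay":0,"az":0,"dx":-0.6,"dy":0,"dz":0,"hand":1},{"ax":0,"ay":0,"az":0,"dx":-0.7,"dy":0,"dz":0,"hand":1},{"ax":0,"ay":0,"az":0,"dx":-0.7,"dy":0,"dz":0,"hand":1},{"ax":0,"ay":0,"az":0,"dx":-0.6,"dy":0,"dz":0,"hand":1},{"ax":0,"ay":0,"az":0,"dx":-0.4,"dy":0,"dz":0,"hand":1},{"ax":0,"ay":0,"az":0,"dx":-0.2,"dy":0,"dz":0,"hand":1},{"ax":0,"ay":0,"az":0,"dx":0,"dy":0,"dz":0,"hand":1}]'
python3 - <<'E'
from h import *
s=env.observe();print(s['tool_pos'],mf([s['tool_pos']]),s['wrist_force'])
im,d=cams.read_camera('side'); cv2.imwrite("pics/side16r.png",im);cv2.imwrite("pics/side16.png",cv2.resize(im[130:230,230:370],None,fx=5.5,fy=5.5,interpolation=cv2.INTER_CUBIC))
im,d=cams.read_camera('top'); cv2.imwrite("pics/top16r.png",im);cv2.imwrite("pics/top16.png",cv2.resize(im[110:330,130:350],None,fx=2.7,fy=2.7,interpolation=cv2.INTER_CUBIC))
E
```

```text
time: 20.1
tool_pos: [515.0, 179.7, 202.0]
ee_rot: [-0.682, 0.182, -0.185, 0.683]
wrist_force: [11.5, -0.2, 1.1]
grip_width: 19.6
[514.98080761 179.66399611 202.03308164] [[-61.8 145.5]] [11.53626705 -0.23220833  1.09608617]
```

View pics/side16.png

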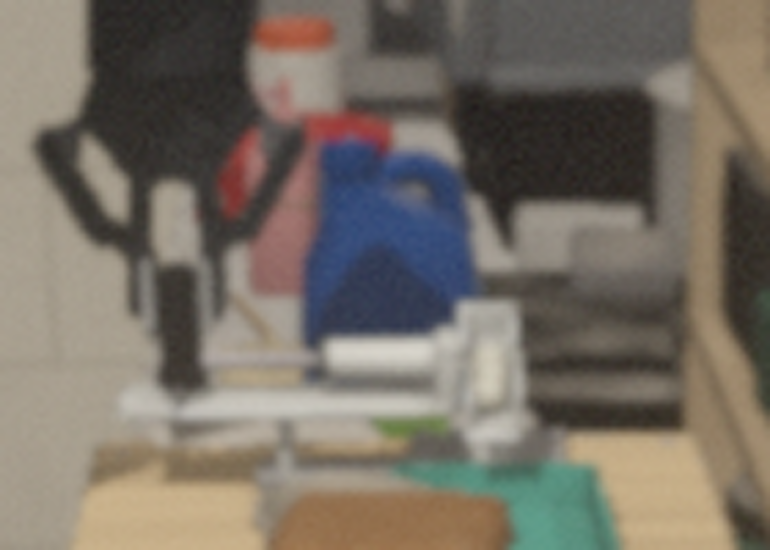

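View pics/top16.png

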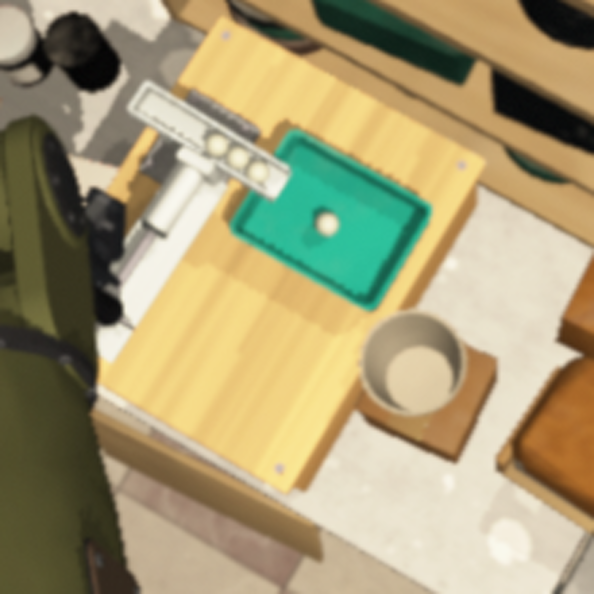

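```bash
python3 -m jog '[{"ax":0,"ay":0,"az":0,"dx":0,"dy":0,"dz":0,"hand":1},{"ax":0,"ay":0,"az":0,"dx":0,"dy":0,"dz":0,"hand":1},{"ax":0,"ay":0,"az":0,"dx":0,"dy":0,"dz":0,"hand":1},{"ax":0,"ay":0,"az":0,"dx":0,"dy":0,"dz":0,"hand":1},{"ax":0,"ay":0,"az":0,"dx":0,"dy":0,"dz":0,"hand":1},{"ax":0,"ay":0,"az":0,"dx":0,"dy":0,"dz":0,"hand":1},{"ax":0,"ay":0,"az":0,"dx":0,"dy":0,"dz":0,"hand":1},{"ax":0,"ay":0,"az":0,"dx":0,"dy":0,"dz":0,"hand":1}]'
python3 - <<'E'
from h import *
s=env.observe();print(s['tool_pos'],mf([s['tool_pos']]),s['wrist_force'])
ims=[cams.read_camera('side')[0].astype(float) for _ in range(6)]
im=np.mean(ims,0).astype(np.uint8);cv2.imwrite("pics/side17r.png",im);cv2.imwrite("pics/side17.png",cv2.resize(im[165:215,240:310],None,fx=11,fy=11,interpolation=cv2.INTER_CUBIC))
im,d=cams.read_camera('top'); cv2.imwrite("pics/top17r.png",im);cv2.imwrite("pics/top17.png",cv2.resize(im[110:330,130:350],None,fx=2.7,fy=2.7,interpolation=cv2.INTER_CUBIC))
E
```

```text
time: 21.0
tool_pos: [515.2, 179.6, 202.0]
ee_rot: [-0.682, 0.182, -0.185, 0.683]
wrist_force: [10.2, -1.1, 1.2]
grip_width: 19.6
[515.16342986 179.55364704 202.01365737] [[-61.8 145.3]] [10.24922695 -1.12448839  1.15735221]
```

View pics/side17.png

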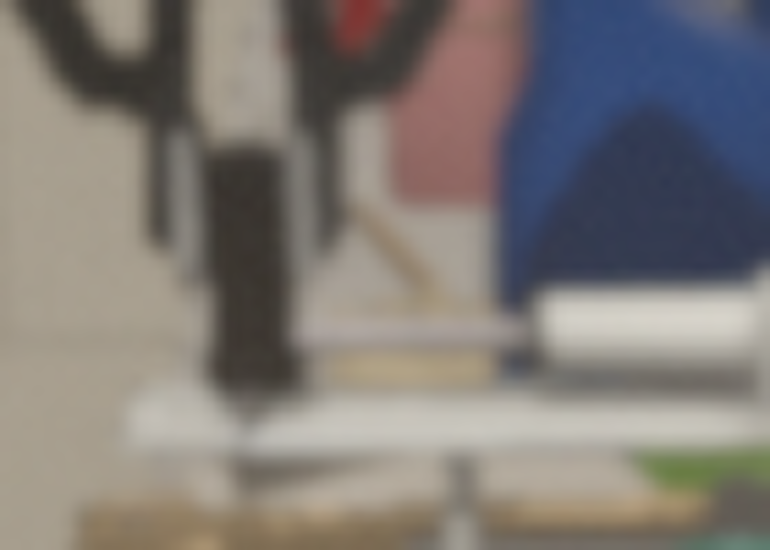

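View pics/top17.png

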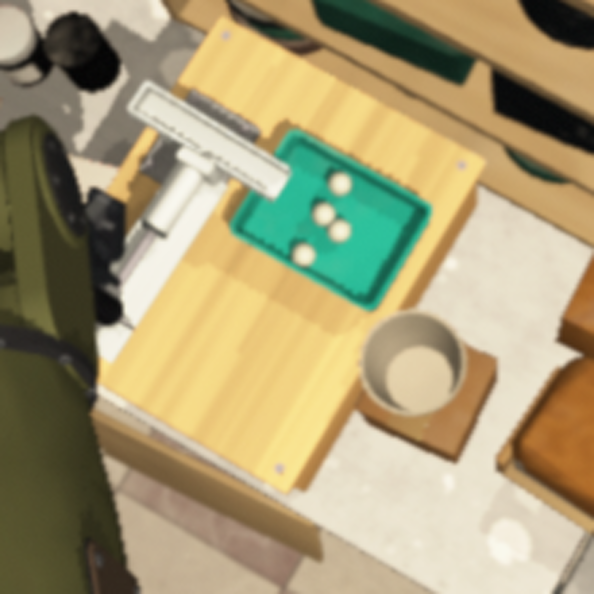

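```bash
python3 - <<'E'
from h import *
a=cv2.cvtColor(cv2.imread('pics/side13r.png'),6).astype(float);b=cv2.cvtColor(cv2.imread('pics/side17r.png'),6).astype(float)
def cen(g,lo,hi,r0,r1):
    o=[]
    for r in range(r0,r1):
        p=np.clip(130-g[r,lo:hi],0,None); o.append((p*np.arange(lo,hi)).sum()/p.sum())
    return np.round(o,2)
print(a[196,266:286].astype(int),b[196,252:274].astype(int))
def edges(row,lo,hi,th=95):
    x=np.arange(lo,hi);v=row[lo:hi];i=np.nonzero(v<th)[0];l,r=i[0],i[-1]
    L=x[l]-(th-v[l])/(v[l-1]-v[l]);R=x[r]+(th-v[r])/(v[r+1]-v[r]);return L,R
A=np.array([edges(a[r],266,285) for r in range(190,198)]);Bb=np.array([edges(b[r],254,272) for r in range(190,198)])
print(A.mean(1).round(2),Bb.mean(1).round(2),(A-Bb).round(2).tolist())
k=np.array([544.1,162,0])
for z in (177,185):
  print([(proj('side',[k+[0,0,z]+d*EY]))[0,0].round(2) for d in (0,30,33,34,35,36,37)])
# line location on shut pic rows
for r in range(200,207): print(r,a[r,256:272].astype(int))
for r in range(200,212): print(r,b[r,256:272].astype(int))
E
```

```text
[162 161 156 146 129 105  75  58  62  61  60  60  71  96 121 139 141 139
 134 122] [156 154 154 152 150 149 132  94  65  58  59  59  57  66  93 122 139 145
 148 150 152 152]
[275.15 275.2  275.21 275.18 275.18 275.12 275.15 275.25] [262.14 262.37 262.46 262.45 262.41 262.38 262.52 262.74] [[13.48, 12.55], [12.92, 12.72], [12.65, 12.85], [12.71, 12.75], [12.74, 12.79], [12.55, 12.93], [12.36, 12.89], [12.37, 12.64]]
[np.float64(275.09), np.float64(263.77), np.float64(262.63), np.float64(262.26), np.float64(261.88), np.float64(261.5), np.float64(261.12)]
[np.float64(275.0), np.float64(263.65), np.float64(262.51), np.float64(262.14), np.float64(261.76), np.float64(261.38), np.float64(261.0)]
200 [175 178 177 179 176 170 151 146 164 175 175 175 173 172 163 143]
201 [188 188 189 188 185 173 150 149 172 179 181 182 180 177 175 164]
202 [192 191 192 192 188 173 150 161 179 187 188 185 185 183 183 178]
203 [190 190 189 190 187 172 158 170 185 192 192 192 191 190 190 188]
204 [182 183 185 183 180 169 162 177 189 191 191 190 191 189 192 191]
205 [171 173 170 169 166 160 162 171 177 178 177 177
[... 227 characters left out ...]

202 [184 184 180 170 151 133 120 121 135 149 156 166 177 184 189 190]
203 [187 187 185 179 170 156 140 149 164 176 182 186 191 194 195 195]
204 [185 185 184 182 178 167 161 172 184 188 191 192 192 194 195 194]
205 [172 173 172 171 168 160 161 170 176 178 179 179 180 180 181 181]
206 [161 162 162 156 148 136 135 140 143 145 145 146 148 149 151 152]
207 [158 162 163 158 143 122 110 111 112 115 117 120 123 129 136 142]
208 [157 164 167 166 153 126 110 107 111 115 122 128 136 146 153 160]
209 [153 159 167 168 159 137 121 122 130 138 146 153 161 166 169 170]
210 [143 149 158 161 155 141 132 137 146 152 157 163 169 172 170 167]
211 [133 134 139 143 140 134 129 133 142 147 147 151 159 160 156 149]
```

```bash
python3 -m jog '[{"ax":0,"ay":0,"az":0,"dx":-0.06,"dy":0,"dz":0,"hand":1},{"ax":0,"ay":0,"az":0,"dx":-0.06,"dy":0,"dz":0,"hand":1},{"ax":0,"ay":0,"az":0,"dx":0,"dy":0,"dz":0,"hand":1},{"ax":0,"ay":0,"az":0,"dx":0,"dy":0,"dz":0,"hand":1},{"ax":0,"ay":0,"az":0,"dx":0,"dy":0,"dz":0,"hand":1}]'
python3 - <<'E'
from h import *
s=env.observe();print(s['tool_pos'],mf([s['tool_pos']]),s['wrist_force'],s['wrist_force']@-EY)
im=np.mean([cams.read_camera('side')[0].astype(float) for _ in range(6)],0).astype(np.uint8);cv2.imwrite("pics/side18r.png",im)
cv2.imwrite("pics/side18.png",cv2.resize(im[165:215,240:310],None,fx=11,fy=11,interpolation=cv2.INTER_CUBIC))
a=cv2.cvtColor(cv2.imread('pics/side13r.png'),6).astype(float);b=cv2.cvtColor(im,6).astype(float)
def edges(row,lo,hi,th=95):
    x=np.arange(lo,hi);v=row[lo:hi];i=np.nonzero(v<th)[0];l,r=i[0],i[-1]
    L=x[l]-(th-v[l])/(v[l-1]-v[l]);R=x[r]+(th-v[r])/(v[r+1]-v[r]);return L,R
A=np.array([edges(a[r],266,285) for r in range(191,198)]);B=np.array([edges(b[r],252,272) for r in range(191,198)])
print((A-B).mean(1).round(2))
for r in range(199,205): print(r,b[r,256:272].astype(int))
im,d=cams.read_camera('top'); cv2.imwrite("pics/top18.png",im);cv2.imwrite("pics/top18c.png",cv2.resize(im[190:250,140:220],None,fx=9,fy=9,interpolation=cv2.INTER_CUBIC))
E
```

```text
time: 21.85
tool_pos: [514.2, 180.2, 202.0]
ee_rot: [-0.682, 0.182, -0.185, 0.683]
wrist_force: [11.4, 0.8, 1.6]
grip_width: 19.3
[514.15004176 180.16949029 202.03120998] [[-61.8 146.4]] [11.41032006  0.76212355  1.59648522] 9.511660113587956
[13.48 13.38 13.28 13.29 13.24 13.17 12.98]
199 [164 150 115  81  66  66  67  64  61  67  87 118 143 151 151 152]
200 [174 163 140 112  91  86  84  78  78  89 106 123 141 151 156 156]
201 [179 176 165 148 124 110 103  97 107 122 135 147 157 167 175 177]
202 [184 182 178 168 150 132 118 123 142 154 165 176 181 186 189 191]
203 [187 186 185 180 171 155 141 154 173 182 186 190 193 194 195 195]
204 [183 185 184 183 178 168 162 176 188 190 192 193 193 194 195 195]
```

View pics/side18.png

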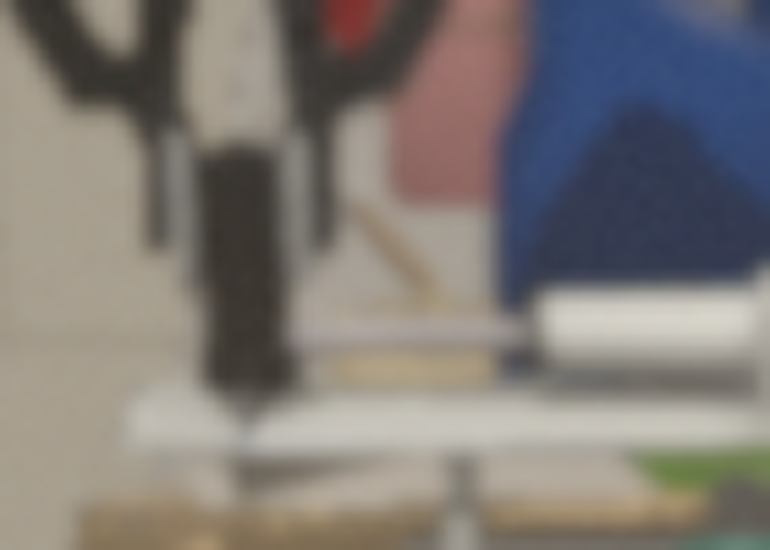

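View pics/top18c.png

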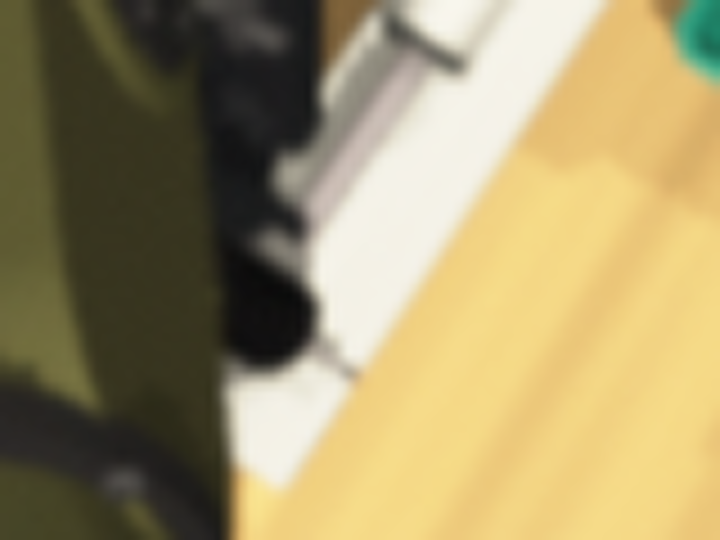

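```bash
python3 - <<'E'
from h import *
a=cv2.imread('pics/top0.png');b=cv2.imread('pics/top18.png')
d=cv2.absdiff(a,b).max(2)[285:360,365:475];print('bystander region diff',d.mean(),np.percentile(d,99))
print(cv2.imwrite('pics/f.png',cv2.resize(b[110:380,130:500],None,fx=2,fy=2)))
E
```

```text
bystander region diff 5.422424242424243 82.0
True
```

View pics/f.png

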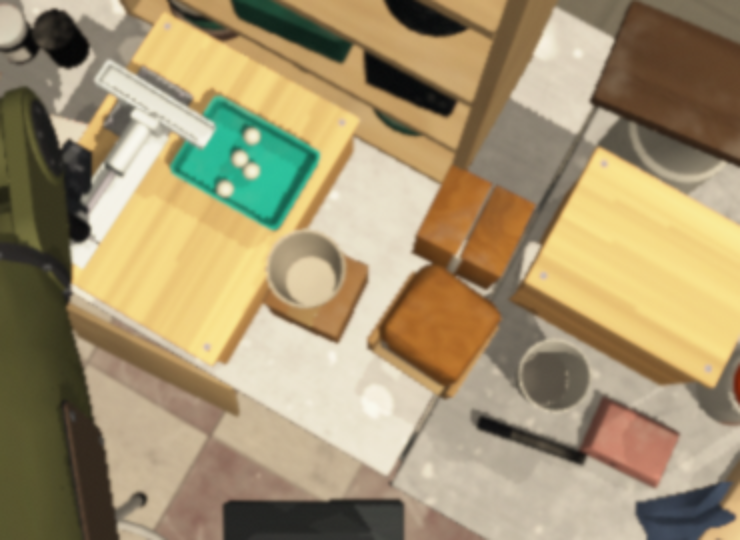

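The final picture shows four balls in the tray (around pixel 245,160). The knob is held at the line, and the cup, pen and rose bar are where they began.

```bash
python3 - <<'E'
from bench import job
print(job.hand_in())
E
```

```text
the job is handed in; nothing more can be done
None
```

The job is handed in at about 22 s. The tray stands under the dispenser mouth with all four balls in it, and the gripper still holds the gate at the mark.

- **Tray carry:** I pinched the tray by its short end wall. On the first 30 mm of lift it drooped about 7°, so for that moment it was not level. I tilted the tool to correct this, and from there to set-down every check read within about 1° of level. The ball stayed in the tray.
- **Tray placing:** I let go of it with its centre 36 mm beyond the mouth and about 4 mm off the channel's line. Measured sizes agreed with the given 99 x 134 mm to about 3 mm.
- **Gate:** My first pull was about 1.3 mm short, so I pulled 1.2 mm more. In the side view the knob has then moved 35.0 mm and the pointers stand over the line. The tool is within 0.2 mm of the line as measured from the top view, and the pull reads 9.5 N against 9.8 N expected.
- **Pressing forces:** The highest wrist force I saw was about 12 N, far below the limits.
- **Bystanders:** The cup, marker pen and rose bar look unmoved in the final picture. A pixel comparison of that area with the start showed some differences, with a mean of 5 grey levels. I took these to be changed shadows and did not measure the objects' positions again.

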